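Sort the brassware order into its packing trays

ROBOT

A 7-joint arm with a two-finger parallel gripper is mounted at the origin on the work surface. World frame = base frame: x ahead of the robot, y to its left, z up, the work surface at z = 0. Lengths are in m, angles in degrees, forces in N, time in s.
With the tool pointing down it reaches from about 0.35 to 0.9 m from the base axis. Payload 8.1 kg.
Tool frame: the origin (TCP) lies midway between the tips of the shut fingers; the grasp point (between the pads) lies manip.tcp_to_grasp behind it (manip.tcp_to_grasp is the distance from the TCP to the grasp point, in m); y points along the fingers, z is the direction in which the jaws open and shut, and the axes are right-handed (so a half turn about y gives the same grasp; the last joint's range is limited). The gripper opens to 92 mm and grips with 3 to 60 N. Pads are 19 mm wide; open, the fingers measure 130 mm over their backs; the gripper's body (75 mm by 190 mm) begins 47 mm behind the grasp point.
Start: joints at [-69.763, 24.895, 1.432, 90.138, -0.665, 64.973, -4.303], TCP at [0.275, 0.561, 0.199] pointing down, gripper open.
Joint ranges: [-149.89, 149.89], [-25.12, 119.58], [-72.63, 75.52], [4.76, 147.25], [-75.54, 255.54], [6.69, 114.76], [-157.13, 157.13]. Speed limits (degrees/s): [127.2, 127.2, 172.46, 172.46, 180, 180, 180].

INTERFACE

Orientations are given as a 3x3 rotation matrix whose columns are the frame's x, y, z axes.
In Python, from workcell import sensors, cams, ticket, manip gives the robot as it stands.
- The arm moves only by the tool play_rows, never from a script. Its argument "plan" is a list of rows, each a list of 5 numbers: the opening, from -1 (shut) to 1 (fully open), then the shift along the tool's x, y, z in m, then the turn about the tool's y in degrees. A call has exactly 10 rows; each row shifts and turns the pose as measured when the row begins, along the tool's axes as they then stand; what a row does not reach is not made up. A row lasts 1/10 s, in which the tool goes at most 50 mm and 8.59 degrees, less where a joint would pass 70% of its speed; a pose out of reach is approached as far as the arm can. A call is refused whole if a number of a shift passes 0.05 or a number of a turn 8.59, either way. A call with a gripper value outside its range is refused whole. The fingers move at their own pace and stop on an object; the grip force is fixed at half the most. Time passes only in rows, so rows that do not move let the fingers close, or fill a call up. It gives the time, the measured TCP pose, the force and the opening at its end, in the units of the state.
- sensors.get_obs(): the state, without advancing time (a new reading comes with each control period).
- cams.snapshot(name): name is "side" or "top"; returns a dict with "image" (384x512x3 uint8, red, green, blue), "z_map" (384x512 float32, m along the optical axis (not along the pixel's ray), 0 where there is no reading), "vfov" (degrees; the focal length in pixels is half the picture's height over the tangent of half this angle, whatever the lens; pixels are square), "cx", "cy" (the principal point, pixels), "world_from_camera" (4x4, takes a point from camera to world coordinates). Camera axes: x right, y down, z forward; pixel columns grow to the right and rows downward; lengths in m; the calibration is good to about 2 mm. A picture is of the moment at which its call begins.
- ticket.hand_in(): hands the job in, once; it reports no verdict.
The state is a dict: "time": time; "joint_positions": joint angles; "qvel": joint speeds; "tau": joint torques, N m; "eef_pos": TCP position; "ee_rot": TCP orientation; "force": force on the tool from outside, world axes, zero at the start; "torque": the same for the moment, N m; "finger_gap": finger opening in m.
Only numpy, scipy, OpenCV 4.12 (cv2) and the standard library are available. Lean on these libraries where they do the work, as an engineer would, in place of code of your own. Each camera call takes 0.05 s, during which the arm holds its last target. There are 200 camera calls.

TASK

Pack the order on the table: stand the two copper vases in the red-lined tray, the two brass candlesticks in the blue-lined tray (one piece to each bay), and the dark bronze incense burner in the green-lined tray. Every piece must stand upright on the tray's floor; set them down gently, without dropping or tipping any, and leave the yellow tape roll and the wax tin where they are.

Things in the scene. Friction and masses are not known exactly. Their poses are not given: they have to be found in the camera images.
- vase_a: copper vase with a brass band, round about its vertical z axis, 90 mm tall, foot 38 mm across, straight-sided belly 52 mm across from 36 to 62 mm above the foot (grip here, from above), neck 26 mm, rim 38 mm; about 0.2 to 0.36 kg. Origin: centre of its underside; z up. The two vases are alike.
- vase_b: copper vase with a brass band, round about its vertical z axis, 90 mm tall, foot 38 mm across, straight-sided belly 52 mm across from 36 to 62 mm above the foot (grip here, from above), neck 26 mm, rim 38 mm; about 0.2 to 0.36 kg. Origin: centre of its underside; z up. The two vases are alike.
- candlestick_a: yellow brass candlestick, round about its vertical z axis, 106 mm tall, foot 54 mm across, thin stem 12 mm with a 22 mm knop at mid-height, straight-sided candle cup at the top, 24 mm across from 76 to 106 mm above the foot (grip here, from above); about 0.15 to 0.29 kg. Origin: centre of its underside; z up. The two candlesticks are alike.
- candlestick_b: yellow brass candlestick, round about its vertical z axis, 106 mm tall, foot 54 mm across, thin stem 12 mm with a 22 mm knop at mid-height, straight-sided candle cup at the top, 24 mm across from 76 to 106 mm above the foot (grip here, from above); about 0.15 to 0.29 kg. Origin: centre of its underside; z up. The two candlesticks are alike.
- censer: dark bronze lidded incense burner with a thin brass band, one rigid piece, round about its vertical z axis, 82 mm tall with a small 18 mm lid knob on top, foot 44 mm across, straight-sided bowl 56 mm across from 30 to 56 mm above the foot (grip here, from above); about 0.18 to 0.32 kg. Origin: centre of its underside; z up.
- tray_red: wooden packing tray lined in red, fixed to the table, 90 mm (its x) by 170 mm (its y), walls 5 mm thick, rim 22 mm above the table, floor about 5 mm above the table. One 5 mm divider across the middle, as high as the rim, makes two bays side by side along its y, each 80 mm (x) by 77.5 mm (y), their centres 41 mm either side of the origin along y. Origin: centre of its underside; z up.
- tray_blue: wooden packing tray lined in blue, fixed to the table, 90 mm (its x) by 170 mm (its y), walls 5 mm thick, rim 22 mm above the table, floor about 5 mm above the table. One 5 mm divider across the middle, as high as the rim, makes two bays side by side along its y, each 80 mm (x) by 77.5 mm (y), their centres 41 mm either side of the origin along y. Origin: centre of its underside; z up.
- tray_green: wooden packing tray lined in green, fixed to the table, 100 mm by 100 mm, walls 5 mm thick, rim 22 mm above the table, floor about 5 mm above the table; a single bay 90 mm by 90 mm. Origin: centre of its underside; z up.
- tape_roll: roll of yellow tape lying flat, 52 mm across, 20 mm tall, loose; to be left where it is. Origin: centre of its underside.
- wax_tin: small round aluminium tin with an orange top lying flat, 44 mm across, 18 mm tall, loose; to be left where it is. Origin: centre of its underside.

How it is judged:
By the outcome, as a careful person would: the job done as asked, in the order asked, and still so for the second after the job is handed in, with the robot touching nothing.
It also fails if it takes over 115 s, if anything falls off the work surface, if the arm or the gripper's body presses on something with over 40 N, if the wrist force passes 120 N, or if a joint passes its speed limit or range.

## Working session

There is one attempt and no reset: what is moved stays moved. The work goes in short steps, Python scripts to look and compute and a tool call to move; the robot and the scene stay as the last step left them, time stands still between calls to the robot, and variables do not carry over. Pictures are saved under pics/ and viewed, about 12 in all and at most 16, crops included, and the job is handed in when it is done.

Besides the shell and the picture viewer there is one more tool, called after ">>>" as name([rows], argument=value, ...), one row to a line, values as JSON. play_rows: Moves the arm, as the interface text tells. Its arguments: {"type":"object","properties":{"plan":{"type":"array"}},"required":["plan"]}

```bash
ls; mkdir -p pics
python3 - <<'E'
from workcell import sensors,cams,manip
import cv2,numpy as np
o=sensors.get_obs();print(o, manip.tcp_to_grasp)
for n in("top","side"):
    s=cams.snapshot(n);print(n,s['vfov'],s['cx'],s['cy'],s['world_from_camera'])
    np.savez(f'{n}.npz',**s)
    cv2.imwrite(f'pics/{n}0.png',cv2.resize(s['image'][:,:,::-1],None,fx=1.5,fy=1.5,interpolation=cv2.INTER_CUBIC))
E
```

```text
pics
{'time': 0.0, 'joint_positions': array([-69.76383602,  24.93523256,   1.42728637,  90.18981876,
        -0.66531242,  64.97298792,  -4.30117197]), 'qvel': array([-0.10281081,  0.04747239,  0.06076532, -0.00027485,  0.03763271,
        0.01528213,  0.07074196]), 'tau': array([-6.25021221e-04, -6.67867827e+01,  9.84555557e-01, -3.14443946e+01,
       -6.05618348e-02,  4.30608855e-02,  1.49173675e-04]), 'eef_pos': array([0.27487718, 0.5606829 , 0.19845266]), 'ee_rot': array([[ 8.97919801e-01, -5.93754128e-04,  4.40158696e-01],
       [-4.40159084e-01, -1.44981833e-03,  8.97918637e-01],
       [ 1.05007249e-04, -9.99998773e-01, -1.56316686e-03]]), 'force': array([ 0.27570391,  0.98595848, -0.30780465]), 'torque': array([-0.02737113,  0.0210808 , -0.02096009]), 'finger_gap': 0.09166669998795554} 0.0188
top 55.89376930898386 256.00552745256846 188.82694729872173 [[ 0.00931152 -0.98996667  0.14099396  0.38184876]
 [-0.99972832 -0.01222937 -0.01984248  0.01201672]
 [ 0.02136766 -0.14077089 -0.98981159  0.909638  ]
 [ 0.          0.          0.          1.        ]]
side 50.34797357223559 253.4714739821882 191.06748813635255 [[ 0.96323194 -0.10877164  0.24566839  0.27614968]
 [-0.26749981 -0.47355743  0.83915863 -0.84835561]
 [ 0.02506143 -0.87402065 -0.48524203  0.52326754]
 [ 0.          0.          0.          1.        ]]
```

View pics/top0.png

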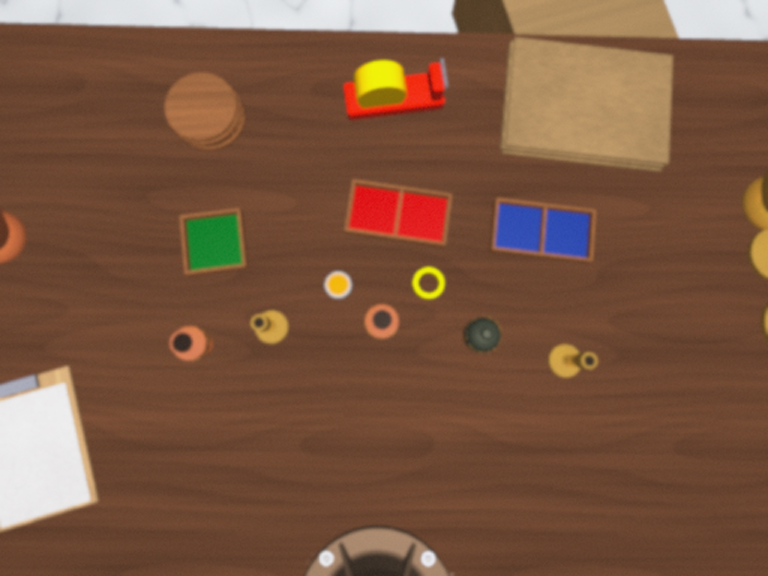

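View pics/side0.png

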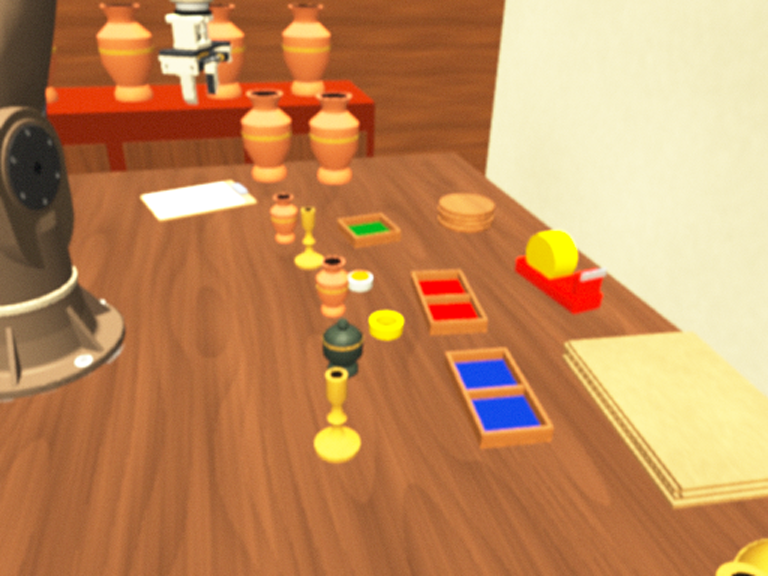

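The top view shows the trays: green (212,240), red (399,212), blue (544,230). It also shows the vases (188,343) and (382,321), candlesticks (268,325) and (573,360), censer (482,335), tin (338,285) and tape (429,283), all in 1.5x pixels. The arm doesn't appear in this view. Next I'll build point clouds from both depth maps.

```bash
cat > h.py <<'E'
import numpy as np,cv2
def cloud(s):
    z=s['z_map'];h,w=z.shape;f=h/2/np.tan(np.radians(float(s['vfov']))/2)
    v,u=np.mgrid[:h,:w]
    p=np.stack([(u-s['cx'])/f*z,(v-s['cy'])/f*z,z,np.ones_like(z)],-1)@s['world_from_camera'].T
    p[z==0]=np.nan
    return p[...,:3]
def proj(s,P):
    f=384/2/np.tan(np.radians(float(s['vfov']))/2)
    c=np.linalg.inv(s['world_from_camera'])@np.append(P,1)
    return f*c[0]/c[2]+s['cx'],f*c[1]/c[2]+s['cy']
E
python3 - <<'E'
from h import *
np.set_printoptions(precision=4,suppress=True)
T=dict(np.load('top.npz'));S=dict(np.load('side.npz'))
print('tcp in top,side',proj(T,[.275,.561,.199]),proj(S,[.275,.561,.199]))
pt,ps=cloud(T),cloud(S)
for n,u,v in [('tableA',300,300),('tableB',100,300),('green',141,160),('red1',250,140),('red2',283,145),('blue1',347,152),('blue2',380,155),('vase',125,228),('vase2',254,214),('cs',173,215),('cs2',392,240),('cens',324,223),('tin',225,190),('base',250,370)]:
    print(n,pt[v,u])
for n,u,v in [('cens',228,230),('red',300,207),('blue',335,275),('cs',225,300),('table',150,350),('vase',222,190),('grip',130,40)]: print('S',n,ps[v,u])
for nm,p in(('top',pt),('side',ps)):
    m=((p[...,2]>.03)&(p[...,2]<.13)&(p[...,0]>.2)&(p[...,0]<.75)&(abs(p[...,1])<.45)).astype(np.uint8)
    n,l,st,c=cv2.connectedComponentsWithStats(m)
    for i in range(1,n):
        if st[i,4]<40: continue
        q=p[l==i];print(nm,c[i],st[i,4],q.min(0),q.max(0),np.median(q,0))
E
```

```text
tcp in top,side (np.float64(-45.841714777991626), np.float64(295.19219727908285)) (np.float64(135.703462925694), np.float64(74.02124861865371))
tableA [ 0.2393 -0.1157  0.0026]
tableB [0.2366 0.3659 0.0041]
green [0.5813 0.2868 0.0035]
red1 [0.637  0.0105 0.0065]
red2 [ 0.6251 -0.0744  0.0067]
blue1 [ 0.609  -0.2392  0.0068]
blue2 [ 0.6015 -0.3232  0.0101]
vase [0.4064 0.2868 0.0928]
vase2 [ 0.4409 -0.0004  0.0912]
cs [0.4354 0.1782 0.1091]
cs2 [ 0.3855 -0.3059  0.1079]
cens [ 0.4226 -0.1606  0.0837]
tin [0.5047 0.071  0.0198]
base [0.086  0.0042 0.025 ]
S cens [ 0.4188 -0.1883  0.0591]
S red [ 0.6284 -0.0556  0.0051]
S blue [ 0.6034 -0.3062  0.0037]
S cs [ 0.3827 -0.327   0.01  ]
S table [ 0.2506 -0.3946  0.0011]
S vase [ 0.4398 -0.0279  0.0612]
S grip [0.2698 0.4677 0.3195]
top [134.1753  92.6186] 97 [0.7407 0.2751 0.0301] [0.7499 0.3306 0.0482] [0.7462 0.3027 0.0371]
top [397.0026  99.9553] 380 [ 0.7263 -0.4496  0.03  ] [ 0.75   -0.2337  0.0362] [ 0.7425 -0.3724  0.0318]
top [254.5385 213.5026] 390 [ 0.4195 -0.0271  0.0513] [0.4687 0.0227 0.0949] [ 0.4429 -0.0025  0.0902]
top [174
[... 211 characters left out ...]
8.1698] 483 [0.3821 0.2675 0.0365] [0.4334 0.3132 0.0967] [0.4064 0.2859 0.0729]
top [388.4511 239.8043] 184 [ 0.3743 -0.32    0.031 ] [ 0.3968 -0.2954  0.1111] [ 0.3855 -0.3034  0.1049]
side [188.8963 142.1006] 328 [0.3808 0.2625 0.0305] [0.431  0.3101 0.0924] [0.4034 0.2764 0.0614]
side [205.2065 150.2935] 184 [0.4239 0.163  0.0301] [0.4462 0.1853 0.1077] [0.4339 0.1705 0.083 ]
side [221.4472 186.8792] 530 [ 0.417  -0.033   0.0308] [0.469  0.0132 0.0915] [ 0.4399 -0.0184  0.0635]
side [228.023  228.6575] 651 [ 0.3961 -0.1932  0.0302] [ 0.4528 -0.1454  0.0828] [ 0.4203 -0.1807  0.0577]
side [224.158  263.6926] 462 [ 0.3734 -0.3237  0.0301] [ 0.3971 -0.2981  0.108 ] [ 0.3839 -0.3164  0.0873]
```

Both clouds agree with the world frame to within a few mm. Next I'll fit the object axes and tray poses.

```bash
cat >> h.py <<'E'
from scipy.optimize import least_squares
def fit(p,c,r,z0,z1,R=.05):
    q=p[(p[...,2]>z0)&(p[...,2]<z1)&(np.hypot(p[...,0]-c[0],p[...,1]-c[1])<R)]
    if len(q)<8: return len(q),None
    s=least_squares(lambda x:np.hypot(q[:,0]-x[0],q[:,1]-x[1])-r,c,loss='soft_l1',f_scale=.002)
    return len(q),s.x
E
python3 - <<'E'
from h import *
np.set_printoptions(precision=4,suppress=True)
T=dict(np.load('top.npz'));S=dict(np.load('side.npz'))
pt,ps=cloud(T),cloud(S)
for n,c,r,z0,z1,R in [('vaseL',(.407,.288),.026,.038,.062,.04),('vaseM',(.443,-.002),.026,.038,.062,.04),('csL',(.435,.177),.012,.08,.104,.025),('csR',(.385,-.308),.012,.08,.104,.025),('cens',(.425,-.162),.028,.032,.056,.045)]:
    print(n,fit(pt,c,r,z0,z1,R),fit(ps,c,r,z0,z1,R))
    q=pt[(pt[...,2]>z1+.005)&(np.hypot(pt[...,0]-c[0],pt[...,1]-c[1])<R)];print('  top bbox mid',(q.min(0)+q.max(0))[:2]/2)
for n,c in [('green',(.581,.287)),('red',(.63,-.03)),('blue',(.605,-.28))]:
  for k,p in(('t',pt),('s',ps)):
    m=(p[...,2]>.015)&(p[...,2]<.03)&(np.hypot(p[...,0]-c[0],p[...,1]-c[1])<.11)
    q=p[m][:,:2]
    print(n,k,cv2.minAreaRect((q*1000).astype(np.float32)))
for n,c in [('tin',(.5,.071)),('tape',(.51,-.08))]:
    q=pt[(pt[...,2]>.01)&(pt[...,2]<.03)&(np.hypot(pt[...,0]-c[0],pt[...,1]-c[1])<.045)];print(n,(q.min(0)+q.max(0))/2,q.max(0)-q.min(0))
E
```

```text
vaseL (66, array([0.4073, 0.2945])) (139, array([0.4054, 0.2933]))
  top bbox mid [0.4062 0.2912]
vaseM (10, array([ 0.4448, -0.0021])) (198, array([ 0.4434, -0.0034]))
  top bbox mid [ 0.4438 -0.0019]
csL (22, array([0.4371, 0.1792])) (75, array([0.4357, 0.1775]))
  top bbox mid [0.4365 0.177 ]
csR (45, array([ 0.386 , -0.3084])) (167, array([ 0.3854, -0.3095]))
  top bbox mid [ 0.3855 -0.3086]
cens (38, array([ 0.4253, -0.1626])) (265, array([ 0.4245, -0.1631]))
  top bbox mid [ 0.4249 -0.1617]
green t ((577.2360229492188, 278.6632385253906), (101.17854309082031, 100.8527603149414), 8.384950637817383)
green s ((575.2377319335938, 274.65716552734375), (101.46436309814453, 104.947509765625), 8.399432182312012)
red t ((603.1512451171875, -25.372772216796875), (170.38880920410156, 147.78350830078125), 81.96499633789062)
red s ((605.0654907226562, -28.25975799560547), (173.23751831054688, 142.1464385986328), 81.54618072509766)
blue t ((605.0628662109375, -274.84857177734375), (171.54815673828125, 91.03335571289062), 83.95095825195312)
blue s ((603.833740234375, -276.1571044921875), (176.1597900390625, 91.18061828613281), 84.01533508300781)
tin [0.5067 0.0698 0.0176] [0.0422 0.0422 0.0141]
tape [ 0.5117 -0.0803  0.0177] [0.0511 0.0503 0.0142]
```

```bash
cat > go.py <<'E'
# remaining tool-frame shift (mm) to a world TCP target
import sys,numpy as np
from workcell import sensors
np.set_printoptions(precision=1,suppress=True)
o=sensors.get_obs();R=o['ee_rot']
print('yaw',np.degrees(np.arctan2(R[1,2],R[0,2])).round(1),'q',o['joint_positions'],'F',o['force'],'gap',o['finger_gap']*1000)
for a in sys.argv[1:]:
    t=np.array([float(v) for v in a.split(',')]);print(a,'dx dy dz mm',R.T@(t-o['eef_pos'])*1000)
E
python3 - <<'E'
from h import *
for n in('top','side'):
    p=cloud(dict(np.load(n+'.npz')))
    d=lambda x,y:np.hypot(p[...,0]-x,p[...,1]-y)
    m=(p[...,2]>.015)&(p[...,2]<.03)&(d(.63,-.03)<.11)&(d(.507,.07)>.035)&(d(.512,-.08)>.04)
    print(n,cv2.minAreaRect((p[m][:,:2]*1000).astype(np.float32)))
E
```

```text
top ((631.259521484375, -29.389732360839844), (169.94384765625, 91.81377410888672), 82.3390884399414)
side ((629.76806640625, -31.587196350097656), (173.02572631835938, 91.38446807861328), 82.33220672607422)
```

>>> play_rows([
  [0.7, 0, 0, 0, 8],
  [0.7, 0, 0, 0, 8],
  [0.7, 0, 0, 0, 8],
  [0.7, 0, 0, 0, 8],
  [0.7, 0, 0, 0, 8],
  [0.7, 0, 0, 0, 8],
  [0.7, 0, 0, 0, 8],
  [0.7, 0, 0, 0, 8],
  [0.7, 0, 0, 0, 8],
  [0.7, 0, 0, 0, 0],
])

```text
time: 1.1
eef_pos: [0.2735, 0.5575, 0.1937]
ee_rot: [[-0.191, -0.004, 0.982], [-0.982, -0.01, -0.191], [0.011, -1.0, -0.002]]
force: [-1.0, 0.5, -0.6]
finger_gap: 0.0783
```

```bash
python3 go.py .406,.293,.13
```

```text
yaw -11.0 q [-81.4  25.6  18.5  91.6  -8.7  64.9 -71.8] F [-1.   0.5 -0.6] gap 78.2699231259069
.406,.293,.13 dx dy dz mm [233.6  65.9 180.8]
```

>>> play_rows([
  [0.7, 0.032, 0.0, 0.026, -1],
  [0.7, 0.032, 0.0, 0.026, -1],
  [0.7, 0.032, 0.0, 0.026, -1],
  [0.7, 0.032, 0.0, 0.026, -1],
  [0.7, 0.032, 0.01, 0.026, 0],
  [0.7, 0.03, 0.01, 0.024, 0],
  [0.7, 0.03, 0.01, 0.024, 0],
  [0.7, 0.01, 0.01, 0.01, 0],
  [0.7, 0, 0.01, 0, 0],
  [0.7, 0, 0, 0, 0],
])

```text
time: 2.1
eef_pos: [0.4329, 0.2964, 0.1421]
ee_rot: [[-0.07, -0.005, 0.998], [-0.997, -0.012, -0.07], [0.012, -1.0, -0.004]]
force: [0.4, -0.1, -0.3]
finger_gap: 0.0781
```

```bash
python3 go.py .406,.293,.12
```

```text
yaw -4.0 q [-56.8  19.8  21.3 109.1  -8.4  53.3 -35.6] F [ 0.4 -0.1 -0.3] gap 78.07315165658883
.406,.293,.12 dx dy dz mm [  5.   22.2 -26.6]
```

>>> play_rows([
  [0.7, 0.003, 0.01, -0.014, 1],
  [0.7, 0.002, 0.01, -0.013, 1],
  [0.7, 0, 0.0, 0, 1],
  [0.7, 0, 0, 0, 0],
  [0.7, 0, 0.01, 0, 0],
  [0.7, 0, 0.01, 0, 0],
  [0.7, 0, 0, 0, 0],
  [0.7, 0, 0, 0, 0],
  [0.7, 0, 0, 0, 0],
  [0.7, 0, 0, 0, 0],
])

```text
time: 3.1
eef_pos: [0.4044, 0.3002, 0.1016]
ee_rot: [[-0.108, -0.003, 0.994], [-0.994, -0.009, -0.108], [0.009, -1.0, -0.002]]
force: [0.8, -0.9, -1.0]
finger_gap: 0.0777
```

```bash
python3 go.py .406,.293,.03
python3 - <<'E'
from workcell import cams
import cv2
from h import *
s=cams.snapshot('side');cv2.imwrite('pics/s1.png',cv2.resize(s['image'][80:230,120:320,::-1],None,fx=3,fy=3,interpolation=cv2.INTER_CUBIC))
p=cloud(s);print(fit(p,(.406,.293),.026,.038,.062,.035))
E
```

```text
yaw -6.2 q [-58.8  20.9  20.6 114.5  -9.5  46.7 -39. ] F [ 0.8 -0.9 -1. ] gap 77.70563262829066
.406,.293,.03 dx dy dz mm [ 6.4 71.7  2.5]
(134, array([0.4056854 , 0.29299899]))
```

View pics/s1.png

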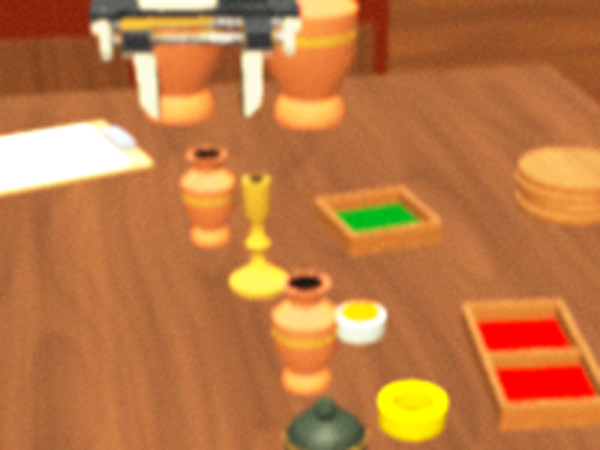

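The crop shows the finger tips at about (150,112) and (250,112), higher above the vase than the TCP reading suggests. I'll check this against the depth map.

Run:
```python
from workcell import cams,sensors
from h import *
np.set_printoptions(precision=3,suppress=True)
for n in('side','top'):
    s=cams.snapshot(n);p=cloud(s);np.savez(n+'2.npz',**s)
    print(n,'tcp px',proj(s,sensors.get_obs()['eef_pos']))
    if n=='side':
        for u,v in[(169,112),(170,115),(169,108),(203,112),(203,115),(203,105),(185,90),(189,131)]:print(u,v,p[v,u])
    m=(p[...,2]>.105)&(p[...,2]<.3)&(p[...,1]>.2)&(p[...,1]<.45)&(p[...,0]>.25)&(p[...,0]<.6)
    q=p[m]; 
    for z in np.arange(.1,.3,.02):
        r=q[(q[:,2]>=z)&(q[:,2]<z+.02)]
        if len(r)>3: print(round(z,2),len(r),r.min(0),r.max(0))
```

```text
side tcp px (np.float64(187.32810851159977), np.float64(126.58750511425775))
169 112 [0.354 0.294 0.151]
170 115 [0.356 0.292 0.143]
169 108 [0.355 0.296 0.162]
203 112 [0.45  0.285 0.148]
203 115 [0.45  0.285 0.139]
203 105 [0.45  0.284 0.169]
185 90 [0.44  0.629 0.12 ]
189 131 [0.408 0.291 0.091]
0.12 29 [0.351 0.28  0.129] [0.455 0.311 0.14 ]
0.14 83 [0.348 0.279 0.14 ] [0.459 0.305 0.16 ]
0.16 93 [0.346 0.278 0.16 ] [0.459 0.308 0.18 ]
0.18 87 [0.316 0.25  0.18 ] [0.486 0.314 0.2  ]
0.2 451 [0.31 0.25 0.2 ] [0.486 0.334 0.22 ]
0.22 611 [0.308 0.25  0.22 ] [0.5   0.343 0.24 ]
0.24 198 [0.353 0.271 0.24 ] [0.419 0.291 0.26 ]
0.26 188 [0.354 0.272 0.26 ] [0.418 0.296 0.28 ]
0.28 202 [0.352 0.258 0.28 ] [0.439 0.331 0.3  ]
top tcp px (np.float64(117.4370798698751), np.float64(228.7548292499598))
0.12 9 [0.359 0.285 0.131] [0.447 0.296 0.138]
0.14 16 [0.361 0.284 0.141] [0.446 0.311 0.152]
0.16 10 [0.364 0.289 0.17 ] [0.447 0.305 0.179]
0.18 4 [0.32  0.274 0.194] [0.448 0.306 0.2  ]
0.2 486 [0.316 0.255 0.2  ] [0.487 0.344 0.22 ]
0.22 1650 [0.309 0.255 0.22 ] [0.503 0.348 0.24 ]
0.24 822 [0.309 0.255 0.24 ] [0.501 0.345 0.255]
0.28 406 [0.354 0.264 0.283] [0.433 0.341 0.3  ]
```

The real fingertips are about 28 mm higher than the reported TCP, whether from opening geometry or an offset. I'll lower to the planned height, which is on the safe side, and measure again.

>>> play_rows([
  [0.7, 0, 0.016, 0, 0],
  [0.7, 0, 0.016, 0, 0],
  [0.7, 0, 0.016, 0, 0],
  [0.7, 0, 0.016, 0, 0],
  [0.7, 0, 0.006, 0, 0],
  [0.7, 0, 0.0, 0, 0],
  [0.7, 0, 0, 0, 0],
  [0.7, 0, 0, 0, 0],
  [0.7, 0, 0, 0, 0],
  [0.7, 0, 0, 0, 0],
])

```text
time: 4.25
eef_pos: [0.4068, 0.3021, 0.0333]
ee_rot: [[-0.108, 0.002, 0.994], [-0.994, -0.003, -0.108], [0.003, -1.0, 0.003]]
force: [-0.1, -0.5, 0.2]
finger_gap: 0.078
```

```bash
python3 go.py .406,.293,.03
cat > look.py <<'E'
# side-view check: look.py name x y [halfsize px]; writes crop, prints finger extents per height near (x,y)
import sys
from workcell import cams
from h import *
np.set_printoptions(precision=3,suppress=True)
n,x,y=sys.argv[1],float(sys.argv[2]),float(sys.argv[3])
s=cams.snapshot('side');p=cloud(s);u,v=map(int,proj(s,[x,y,.08]))
cv2.imwrite(f'pics/{n}.png',cv2.resize(s['image'][max(v-70,0):v+70,max(u-90,0):u+90,::-1],None,fx=4,fy=4,interpolation=cv2.INTER_CUBIC))
q=p[np.hypot(p[...,0]-x,p[...,1]-y)<.075]
for z in np.arange(.01,.17,.01):
    r=q[(q[:,2]>=z)&(q[:,2]<z+.01)]
    if len(r)>2: print(z.round(2),len(r),r[:,:2].min(0),r[:,:2].max(0))
E
python3 look.py s2 .406 .293
```

```text
yaw -6.2 q [-56.4  26.8  18.1 117.9 -13.1  37.1 -35.8] F [-0.1 -0.5  0.2] gap 78.00700699162601
.406,.293,.03 dx dy dz mm [9.1 3.3 0.2]
0.01 23 [0.391 0.273] [0.417 0.288]
0.02 31 [0.385 0.268] [0.424 0.294]
0.03 48 [0.381 0.264] [0.427 0.287]
0.04 51 [0.381 0.264] [0.427 0.288]
0.05 53 [0.381 0.264] [0.428 0.287]
0.06 89 [0.357 0.266] [0.452 0.3  ]
0.07 73 [0.352 0.276] [0.459 0.298]
0.08 90 [0.349 0.272] [0.46  0.307]
0.09 61 [0.35  0.274] [0.46  0.302]
0.1 42 [0.348 0.28 ] [0.463 0.309]
0.11 40 [0.349 0.282] [0.463 0.299]
0.12 18 [0.337 0.274] [0.463 0.295]
0.13 112 [0.333 0.255] [0.471 0.326]
0.14 167 [0.333 0.255] [0.475 0.323]
0.15 123 [0.334 0.257] [0.472 0.317]
0.16 302 [0.333 0.256] [0.48  0.331]
```

View pics/s2.png

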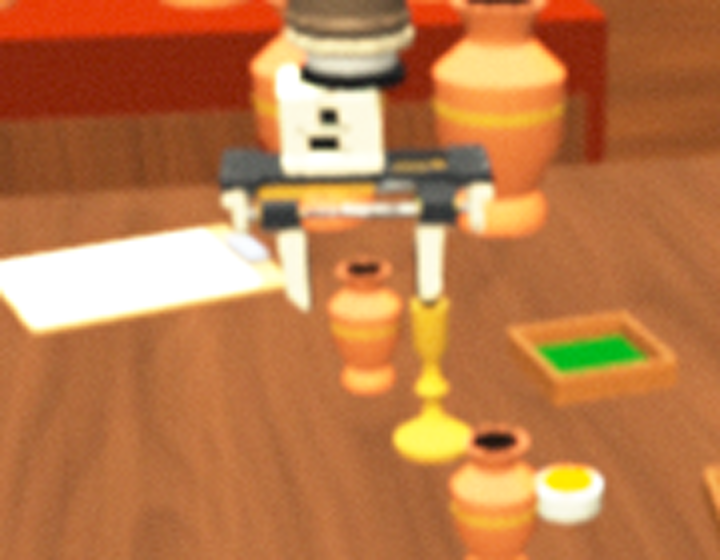

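The fingers straddle the vase, with tips at z≈0.06 when TCP reads 0.033. The tips may drop as the jaws shut, so I'll narrow to 60 mm, centre along tool x and look again.

>>> play_rows([
  [0.7, 0.005, 0, 0, 0],
  [0.7, 0.004, 0, 0, 0],
  [0.3, 0, 0, 0, 0],
  [0.3, 0, 0, 0, 0],
  [0.3, 0, 0, 0, 0],
  [0.3, 0, 0, 0, 0],
  [0.3, 0, 0, 0, 0],
  [0.3, 0, 0, 0, 0],
  [0.3, 0, 0, 0, 0],
  [0.3, 0, 0, 0, 0],
])

```text
time: 5.3
eef_pos: [0.4058, 0.2924, 0.0336]
ee_rot: [[-0.108, 0.003, 0.994], [-0.994, -0.002, -0.108], [0.002, -1.0, 0.003]]
force: [-0.5, 0.3, -0.3]
finger_gap: 0.0598
```

```bash
python3 go.py .406,.293,.03;python3 look.py s3 .406 .293
```

```text
yaw -6.2 q [-55.7  26.3  18.1 118.8 -13.   36.7 -35.1] F [-0.5  0.3 -0.3] gap 59.78803517605844
.406,.293,.03 dx dy dz mm [-0.6  3.6  0.1]
0.01 29 [0.391 0.272] [0.421 0.29 ]
0.02 30 [0.386 0.268] [0.424 0.292]
0.03 42 [0.38  0.265] [0.427 0.287]
0.04 52 [0.381 0.263] [0.428 0.287]
0.05 59 [0.381 0.264] [0.428 0.289]
0.06 90 [0.365 0.265] [0.44  0.294]
0.07 69 [0.359 0.272] [0.449 0.293]
0.08 90 [0.358 0.272] [0.449 0.307]
0.09 59 [0.358 0.272] [0.453 0.303]
0.1 50 [0.356 0.271] [0.453 0.295]
0.11 38 [0.356 0.271] [0.453 0.289]
0.12 17 [0.346 0.27 ] [0.453 0.286]
0.13 95 [0.337 0.247] [0.477 0.323]
0.14 163 [0.337 0.244] [0.477 0.327]
0.15 132 [0.343 0.249] [0.47  0.309]
0.16 293 [0.332 0.254] [0.48  0.326]
```

View pics/s3.png

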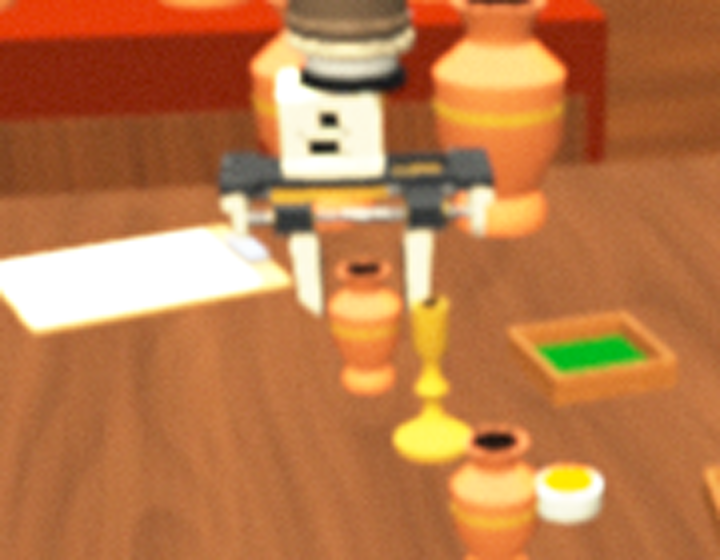

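Run:
```python
from workcell import cams,sensors
from h import *
np.set_printoptions(precision=4,suppress=True)
c=sensors.get_obs();R=c['ee_rot'];c=c['eef_pos']
for n in('side','top'):
    p=cloud(cams.snapshot(n)); q=p[(p[...,2]>.045)&(p[...,2]<.12)&(np.hypot(p[...,0]-.406,p[...,1]-.292)<.08)]
    t=(q-c)@R   # tool coords
    for s in(-1,1):
        r=t[(t[:,2]*s>.030)&(t[:,2]*s<.06)]
        if len(r)>3:print(n,s,len(r),'tool x pct',np.percentile(r[:,0],[2,25,50,75,98]),'y max(down)',r[:,1].max(),'z',r[:,2].min(),r[:,2].max())
```

```text
side -1 109 tool x pct [0.0076 0.0107 0.012  0.0138 0.016 ] y max(down) -0.02826762515360756 z -0.04860930784981184 -0.030039302829560504
side 1 107 tool x pct [0.0027 0.0105 0.0123 0.0139 0.0163] y max(down) -0.029137000481611053 z 0.030010673669520756 0.04906339513139032
top -1 5 tool x pct [0.0105 0.011  0.011  0.0111 0.0111] y max(down) -0.029625600556555363 z -0.031646888108998204 -0.031031183863073842
top 1 8 tool x pct [-0.0084 -0.0055  0.0033  0.0091  0.0095] y max(down) -0.029144546178008077 z 0.03107645095368942 0.03292734695472032
```

The XY offset is negligible, but the fingertips sit 28 mm above the reported TCP. I'll use a rule of reported z = wanted tip z − 0.028. Next I descend 30 mm and grip.

>>> play_rows([
  [0.35, 0, 0.01, 0, 0],
  [0.35, 0, 0.01, 0, 0],
  [0.35, 0, 0.01, 0, 0],
  [0.35, 0, 0, 0, 0],
  [-0.2, 0, 0, 0, 0],
  [-0.2, 0, 0, 0, 0],
  [-0.2, 0, 0, 0, 0],
  [-0.2, 0, 0, 0, 0],
  [-0.2, 0, 0, 0, 0],
  [-0.2, 0, 0, 0, 0],
])

```text
time: 6.45
eef_pos: [0.4054, 0.2917, 0.0003]
ee_rot: [[-0.108, 0.002, 0.994], [-0.994, -0.004, -0.108], [0.003, -1.0, 0.002]]
force: [-0.1, 0.4, -2.0]
finger_gap: 0.0516
```

```bash
python3 go.py .406,.293,.003; python3 look.py s4 .406 .293 | sed -n 1,6p
```

```text
yaw -6.2 q [-54.3  29.6  16.4 120.  -14.7  32.4 -33.6] F [-0.1  0.4 -2. ] gap 51.586654727563335
.406,.293,.003 dx dy dz mm [-1.3 -2.7  0.5]
0.01 27 [0.391 0.274] [0.421 0.289]
0.02 30 [0.386 0.268] [0.432 0.288]
0.03 67 [0.366 0.263] [0.436 0.287]
0.04 82 [0.363 0.263] [0.436 0.287]
0.05 84 [0.361 0.264] [0.437 0.29 ]
0.06 105 [0.361 0.264] [0.437 0.3  ]
```

View pics/s4.png

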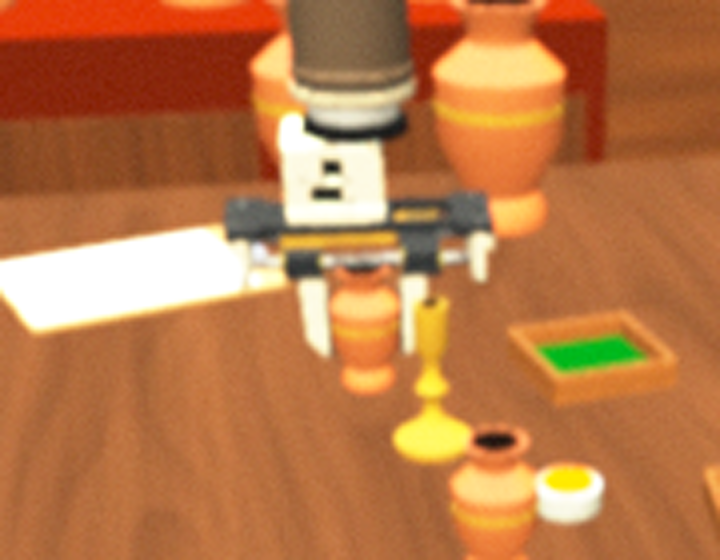

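The vase is gripped at mid-belly with a 51.6 mm gap. Lifting.

>>> play_rows([
  [-0.2, 0, -0.006, 0, 0],
  [-0.2, 0, -0.012, 0, 0],
  [-0.2, 0, -0.018, 0, 0],
  [-0.2, 0, -0.02, 0, 0],
  [-0.2, 0, -0.02, 0, 0],
  [-0.2, 0, -0.02, 0, 0],
  [-0.2, 0, -0.02, 0, 0],
  [-0.2, 0, -0.01, 0, 0],
  [-0.2, 0, 0, 0, 0],
  [-0.2, 0, 0, 0, 0],
])

```text
time: 7.5
eef_pos: [0.4051, 0.2915, 0.1374]
ee_rot: [[-0.109, 0.003, 0.994], [-0.994, -0.001, -0.109], [0.001, -1.0, 0.003]]
force: [-0.5, -0.2, -2.9]
finger_gap: 0.0514
```

```bash
python3 go.py .636,.010,.12
```

```text
yaw -6.3 q [-59.3  17.3  21.8 113.4  -8.   50.6 -39.6] F [-0.5 -0.2 -2.9] gap 51.437519603444464
.636,.010,.12 dx dy dz mm [254.5  18.6 260.3]
```

>>> play_rows([
  [-0.2, 0.012, 0, 0.012, 0],
  [-0.2, 0.024, 0, 0.024, 0],
  [-0.2, 0.032, 0, 0.032, 0],
  [-0.2, 0.032, 0, 0.032, 0],
  [-0.2, 0.032, 0, 0.032, 0],
  [-0.2, 0.032, 0, 0.032, 0],
  [-0.2, 0.028, 0, 0.03, 0],
  [-0.2, 0.02, 0, 0.022, 0],
  [-0.2, 0.01, 0, 0.012, 0],
  [-0.2, 0, 0, 0, 0],
])

```text
time: 8.5
eef_pos: [0.6087, 0.0371, 0.126]
ee_rot: [[-0.102, -0.013, 0.995], [-0.995, -0.009, -0.102], [0.01, -1.0, -0.012]]
force: [-0.6, 0.2, -2.1]
finger_gap: 0.0512
```

```bash
python3 go.py .636,.010,.005
```

```text
yaw -5.9 q [-25.9  29.   25.1  98.2 -13.7  56.7  -1.7] F [-0.6  0.2 -2.1] gap 51.212523495924685
.636,.010,.005 dx dy dz mm [ 22.9 120.9  31.4]
```

>>> play_rows([
  [-0.2, 0.008, 0, 0.01, 0],
  [-0.2, 0.008, 0, 0.011, 0],
  [-0.2, 0.007, 0, 0.01, 0],
  [-0.2, 0, 0.01, 0, 0],
  [-0.2, 0, 0.014, 0, 0],
  [-0.2, 0, 0.014, 0, 0],
  [-0.2, 0, 0.014, 0, 0],
  [-0.2, 0, 0.012, 0, 0],
  [-0.2, 0, 0.006, 0, 0],
  [-0.2, 0, 0, 0, 0],
])

```text
time: 9.5
eef_pos: [0.6332, 0.0161, 0.046]
ee_rot: [[-0.094, -0.021, 0.995], [-0.996, -0.006, -0.094], [0.008, -1.0, -0.02]]
force: [-0.6, 0.2, -2.1]
finger_gap: 0.0513
```

```bash
python3 go.py .636,.010,.005
python3 - <<'E'
from workcell import cams
from h import *
s=cams.snapshot('side');p=cloud(s)
cv2.imwrite('pics/s5.png',cv2.resize(s['image'][90:250,200:380,::-1],None,fx=4,fy=4,interpolation=cv2.INTER_CUBIC))
q=p[(p[...,2]>.0)&(p[...,2]<.2)&(np.hypot(p[...,0]-.636,p[...,1]-.01)<.04)]
for z in np.arange(.02,.16,.01):
    r=q[(q[:,2]>=z)&(q[:,2]<z+.01)]
    if len(r)>2: print(z.round(2),len(r),r[:,:2].min(0).round(3),r[:,:2].max(0).round(3))
E
```

```text
yaw -5.4 q [-21.2  36.5  22.7  98.1 -17.   50.1   3.3] F [-0.6  0.2 -2.1] gap 51.26295454219467
.636,.010,.005 dx dy dz mm [ 5.5 40.9  4.1]
0.02 5 [0.631 0.   ] [0.675 0.049]
0.04 25 [ 0.615 -0.001] [0.65  0.017]
0.05 59 [ 0.614 -0.003] [0.649 0.026]
0.06 39 [ 0.614 -0.004] [0.645 0.02 ]
0.07 61 [ 0.599 -0.007] [0.666 0.015]
0.08 106 [ 0.596 -0.011] [0.673 0.012]
0.09 113 [ 0.597 -0.01 ] [0.675 0.013]
0.1 123 [ 0.597 -0.011] [0.673 0.016]
0.11 146 [ 0.596 -0.01 ] [0.675 0.029]
0.12 81 [0.596 0.   ] [0.675 0.022]
0.13 77 [ 0.598 -0.003] [0.668 0.023]
0.14 24 [ 0.611 -0.021] [0.666 0.036]
0.15 82 [ 0.606 -0.021] [0.665 0.022]
0.16 69 [ 0.6  -0.02] [0.674 0.007]
```

View pics/s5.png

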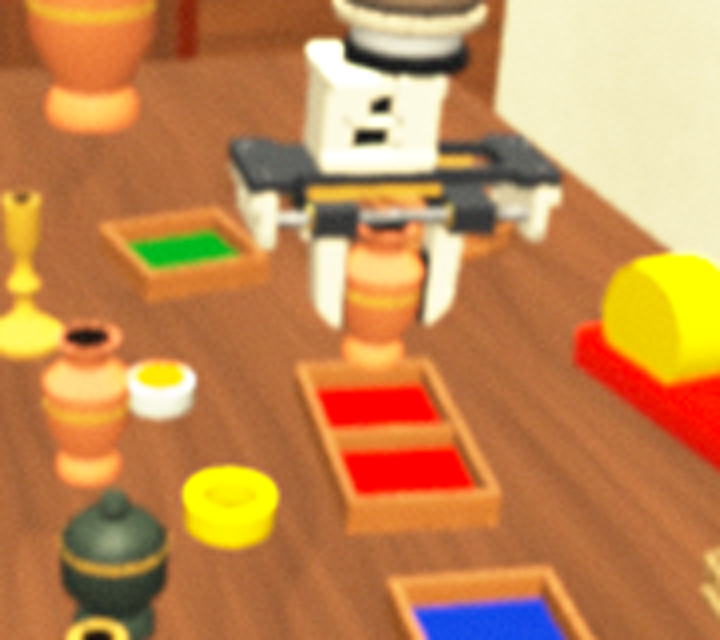

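The vase hangs upright at crop (378,300), above and just behind the left red bay, with its foot at z≈0.045. I'll centre it and descend.

>>> play_rows([
  [-0.2, 0.005, 0, 0.004, 0],
  [-0.2, 0, 0.0, 0, 0],
  [-0.2, 0, 0.008, 0, 0],
  [-0.2, 0, 0.008, 0, 0],
  [-0.2, 0, 0.008, 0, 0],
  [-0.2, 0, 0.005, 0, 0],
  [-0.2, 0, 0.003, 0, 0],
  [-0.2, 0, 0.0, 0, 0],
  [-0.2, 0, 0.0, 0, 0],
  [-0.2, 0, 0, 0, 0],
])

```text
time: 10.55
eef_pos: [0.6381, 0.0099, 0.0132]
ee_rot: [[-0.094, -0.017, 0.995], [-0.996, -0.005, -0.095], [0.007, -1.0, -0.016]]
force: [-0.1, -0.4, -2.3]
finger_gap: 0.0514
```

```bash
python3 go.py .636,.010,.005
```

```text
yaw -5.4 q [-19.9  39.   21.6  98.7 -18.2  46.7   4.7] F [-0.1 -0.4 -2.3] gap 51.41423392590019
.636,.010,.005 dx dy dz mm [ 0.1  8.2 -2. ]
```

>>> play_rows([
  [-0.2, 0, 0.002, -0.002, 0],
  [-0.2, 0, 0.002, 0, 0],
  [-0.2, 0, 0.001, 0, 0],
  [-0.2, 0, 0.001, 0, 0],
  [-0.2, 0, 0.001, 0, 0],
  [-0.2, 0, 0, 0, 0],
  [-0.2, 0, 0, 0, 0],
  [-0.2, 0, 0.0, 0, 0],
  [-0.2, 0, 0.0, 0, 0],
  [-0.2, 0, 0, 0, 0],
])

```text
time: 11.55
eef_pos: [0.6365, 0.0102, 0.0065]
ee_rot: [[-0.094, -0.016, 0.995], [-0.996, -0.005, -0.094], [0.007, -1.0, -0.015]]
force: [-0.5, -0.2, -2.3]
finger_gap: 0.0513
```

>>> play_rows([
  [-0.2, 0, 0.001, 0, 0],
  [-0.2, 0, 0, 0, 0],
  [-0.2, 0, 0.001, 0, 0],
  [-0.2, 0, 0, 0, 0],
  [-0.2, 0, 0, 0, 0],
  [-0.2, 0, 0, 0, 0],
  [-0.2, 0, 0, 0, 0],
  [-0.2, 0, 0.0, 0, 0],
  [-0.2, 0, 0.0, 0, 0],
  [-0.2, 0, 0, 0, 0],
])

```text
time: 12.55
eef_pos: [0.6368, 0.0101, 0.0051]
ee_rot: [[-0.094, -0.015, 0.995], [-0.996, -0.005, -0.094], [0.006, -1.0, -0.014]]
force: [-0.0, -0.1, 0.0]
finger_gap: 0.0513
```

Contact: the vase's weight has come off the wrist. Release and lift.

>>> play_rows([
  [0.2, 0, 0, 0, 0],
  [0.5, 0, 0, 0, 0],
  [0.5, 0, 0, 0, 0],
  [0.5, 0, 0, 0, 0],
  [0.5, 0, 0, 0, 0],
  [0.5, 0, -0.01, 0, 0],
  [0.5, 0, -0.02, 0, 0],
  [0.5, 0, -0.025, 0, 0],
  [0.5, 0, -0.025, 0, 0],
  [0.5, 0, -0.025, 0, 0],
])

```text
time: 13.55
eef_pos: [0.6365, 0.0103, 0.113]
ee_rot: [[-0.095, -0.02, 0.995], [-0.995, -0.006, -0.095], [0.008, -1.0, -0.019]]
force: [0.1, -0.4, -0.0]
finger_gap: 0.0692
```

```bash
python3 go.py .4435,-.003,.08
python3 - <<'E'
from workcell import cams
from h import *
p=cloud(cams.snapshot('side'))
print(fit(p,(.636,.01),.026,.042,.066,.034), np.nanmax(p[np.hypot(p[...,0]-.636,p[...,1]-.01)<.012][:,2][p[np.hypot(p[...,0]-.636,p[...,1]-.01)<.012][:,2]<.11]))
E
```

```text
yaw -5.5 q [-22.   32.4  24.6  94.5 -14.9  57.6   2.1] F [ 0.1 -0.4 -0. ] gap 69.18209280484751
.4435,-.003,.08 dx dy dz mm [  31.3   36.9 -190.2]
(178, array([0.63716656, 0.01187488])) 0.0961098462908927
```

>>> play_rows([
  [0.5, 0.002, 0, -0.015, 0],
  [0.5, 0.004, 0, -0.028, 0],
  [0.5, 0.005, 0, -0.03, 0],
  [0.5, 0.005, 0, -0.03, 0],
  [0.5, 0.005, 0, -0.03, 0],
  [0.5, 0.005, 0, -0.03, 0],
  [0.5, 0.004, 0.005, -0.02, 0],
  [0.5, 0, 0.01, -0.006, 0],
  [0.5, 0, 0.01, 0, 0],
  [0.5, 0, 0, 0, 0],
])

```text
time: 14.6
eef_pos: [0.4463, -0.0022, 0.1004]
ee_rot: [[-0.095, 0.001, 0.995], [-0.995, -0.002, -0.095], [0.001, -1.0, 0.001]]
force: [-0.2, 0.3, -0.7]
finger_gap: 0.0689
```

```bash
python3 go.py .4435,-.003,.001
```

```text
yaw -5.5 q [-27.8  16.   26.  122.7 -10.   43.1  -0.8] F [-0.2  0.3 -0.7] gap 68.86648273981196
.4435,-.003,.001 dx dy dz mm [ 0.9 99.4 -2.8]
```

>>> play_rows([
  [0.5, 0.001, 0, -0.003, 0],
  [0.5, 0, 0.012, 0, 0],
  [0.5, 0, 0.016, 0, 0],
  [0.5, 0, 0.018, 0, 0],
  [0.5, 0, 0.018, 0, 0],
  [0.5, 0, 0.016, 0, 0],
  [0.5, 0, 0.01, 0, 0],
  [0.5, 0, 0.003, 0, 0],
  [0.5, 0, 0, 0, 0],
  [0.5, 0, 0, 0, 0],
])

```text
time: 15.6
eef_pos: [0.4525, -0.0037, 0.0045]
ee_rot: [[-0.096, 0.006, 0.995], [-0.995, -0.004, -0.095], [0.003, -1.0, 0.007]]
force: [-0.5, 0.8, -0.7]
finger_gap: 0.069
```

```bash
python3 go.py .4435,-.003,.001
```

```text
yaw -5.5 q [-22.1  26.3  20.3 126.8 -17.9  29.2   6.5] F [-0.5  0.8 -0.7] gap 69.00188446123637
.4435,-.003,.001 dx dy dz mm [ 0.1  3.4 -9.1]
```

>>> play_rows([
  [0.5, 0, 0.001, -0.004, 0],
  [0.5, 0, 0.001, -0.004, 0],
  [0.5, 0, 0, 0, 0],
  [-0.2, 0, 0, 0, 0],
  [-0.2, 0, 0, 0, 0],
  [-0.2, 0, 0, 0, 0],
  [-0.2, 0, 0, 0, 0],
  [-0.2, 0, 0, 0, 0],
  [-0.2, 0, 0, 0, 0],
  [-0.2, 0, 0, 0, 0],
])

```text
time: 16.6
eef_pos: [0.4455, -0.0025, 0.0042]
ee_rot: [[-0.095, 0.01, 0.995], [-0.995, -0.003, -0.095], [0.002, -1.0, 0.01]]
force: [-0.2, -0.6, 1.1]
finger_gap: 0.0514
```

```bash
python3 go.py .4435,-.003,.001
python3 - <<'E'
from workcell import cams
from h import *
p=cloud(cams.snapshot('side'))
print(fit(p,(.4435,-.003),.026,.038,.062,.032))
E
```

```text
yaw -5.5 q [-22.3  25.8  20.1 127.9 -18.   28.3   6.4] F [-0.2 -0.6  1.1] gap 51.37363715484282
.4435,-.003,.001 dx dy dz mm [ 0.7  3.2 -2. ]
(221, array([ 0.44488384, -0.00327662]))
```

>>> play_rows([
  [-0.2, 0, -0.006, 0, 0],
  [-0.2, 0, -0.012, 0, 0],
  [-0.2, 0, -0.018, 0, 0],
  [-0.2, 0, -0.02, 0, 0],
  [-0.2, 0, -0.02, 0, 0],
  [-0.2, 0, -0.018, 0, 0],
  [-0.2, 0.004, -0.012, 0.008, 0],
  [-0.2, 0.008, 0, 0.016, 0],
  [-0.2, 0.01, 0, 0.024, 0],
  [-0.2, 0.01, 0, 0.024, 0],
])

```text
time: 17.65
eef_pos: [0.51, -0.0406, 0.1172]
ee_rot: [[-0.093, 0.006, 0.996], [-0.996, -0.002, -0.093], [0.001, -1.0, 0.006]]
force: [0.6, 0.2, -2.6]
finger_gap: 0.0512
```

```bash
python3 go.py .625,-.071,.009
```

```text
yaw -5.3 q [-22.5  20.4  27.3 113.6 -12.2  48.4   6.1] F [ 0.6  0.2 -2.6] gap 51.23386089013281
.625,-.071,.009 dx dy dz mm [ 19.5 108.9 116.7]
```

>>> play_rows([
  [-0.2, 0.004, 0, 0.022, 0],
  [-0.2, 0.004, 0, 0.024, 0],
  [-0.2, 0.004, 0, 0.024, 0],
  [-0.2, 0.004, 0, 0.022, 0],
  [-0.2, 0.002, 0, 0.015, 0],
  [-0.2, 0, 0.004, 0.006, 0],
  [-0.2, 0, 0.01, 0, 0],
  [-0.2, 0, 0.014, 0, 0],
  [-0.2, 0, 0.01, 0, 0],
  [-0.2, 0, 0, 0, 0],
])

```text
time: 18.65
eef_pos: [0.6222, -0.0719, 0.0763]
ee_rot: [[-0.095, 0.0, 0.996], [-0.995, -0.003, -0.095], [0.003, -1.0, 0.001]]
force: [-0.9, 0.6, -2.0]
finger_gap: 0.0515
```

```bash
python3 go.py .625,-.071,.009
```

```text
yaw -5.4 q [-15.2  33.4  25.2  99.3 -17.2  51.2  11.8] F [-0.9  0.6 -2. ] gap 51.51451565170917
.625,-.071,.009 dx dy dz mm [-1.4 67.3  2.6]
```

>>> play_rows([
  [-0.2, -0.001, 0.006, 0.002, 0],
  [-0.2, 0, 0.012, 0, 0],
  [-0.2, 0, 0.013, 0, 0],
  [-0.2, 0, 0.012, 0, 0],
  [-0.2, 0, 0.007, 0, 0],
  [-0.2, 0, 0.003, 0, 0],
  [-0.2, 0, 0, 0, 0],
  [-0.2, 0, 0, 0, 0],
  [-0.2, 0, 0, 0, 0],
  [-0.2, 0, 0, 0, 0],
])

```text
time: 19.65
eef_pos: [0.6239, -0.0711, 0.0188]
ee_rot: [[-0.095, 0.0, 0.996], [-0.996, -0.003, -0.095], [0.003, -1.0, 0.001]]
force: [0.8, -0.4, -2.4]
finger_gap: 0.0514
```

```bash
python3 go.py .625,-.071,.009
```

```text
yaw -5.4 q [-13.8  37.5  23.2 101.3 -19.5  45.1  13.5] F [ 0.8 -0.4 -2.4] gap 51.37512407327658
.625,-.071,.009 dx dy dz mm [-0.2  9.8  1. ]
```

>>> play_rows([
  [-0.2, 0, 0.003, 0.001, 0],
  [-0.2, 0, 0.002, 0, 0],
  [-0.2, 0, 0.002, 0, 0],
  [-0.2, 0, 0.001, 0, 0],
  [-0.2, 0, 0.0, 0, 0],
  [-0.2, 0, 0.001, 0, 0],
  [-0.2, 0, 0, 0, 0],
  [-0.2, 0, 0, 0, 0],
  [-0.2, 0, 0, 0, 0],
  [-0.2, 0, 0, 0, 0],
])

```text
time: 20.65
eef_pos: [0.6257, -0.0712, 0.0099]
ee_rot: [[-0.095, 0.002, 0.996], [-0.996, -0.003, -0.095], [0.003, -1.0, 0.002]]
force: [-0.6, 0.5, -1.6]
finger_gap: 0.0514
```

>>> play_rows([
  [-0.2, 0, 0.001, 0, 0],
  [-0.2, 0, 0, 0, 0],
  [-0.2, 0, 0, 0, 0],
  [-0.2, 0, 0, 0, 0],
  [-0.2, 0, 0.0, 0, 0],
  [-0.2, 0, 0, 0, 0],
  [-0.2, 0, 0, 0, 0],
  [-0.2, 0, 0, 0, 0],
  [-0.2, 0, 0, 0, 0],
  [-0.2, 0, 0, 0, 0],
])

```text
time: 21.65
eef_pos: [0.626, -0.0713, 0.0095]
ee_rot: [[-0.095, 0.003, 0.996], [-0.996, -0.003, -0.095], [0.003, -1.0, 0.003]]
force: [-0.7, -0.4, -1.5]
finger_gap: 0.0511
```

>>> play_rows([
  [-0.2, 0, 0.001, 0, 0],
  [-0.2, 0, 0, 0, 0],
  [-0.2, 0, 0, 0, 0],
  [-0.2, 0, 0.001, 0, 0],
  [-0.2, 0, 0.0, 0, 0],
  [-0.2, 0, 0, 0, 0],
  [-0.2, 0, 0, 0, 0],
  [-0.2, 0, 0, 0, 0],
  [-0.2, 0, 0, 0, 0],
  [-0.2, 0, 0, 0, 0],
])

```text
time: 22.65
eef_pos: [0.6263, -0.0714, 0.0094]
ee_rot: [[-0.095, 0.003, 0.995], [-0.995, -0.002, -0.095], [0.002, -1.0, 0.004]]
force: [-1.2, -0.2, 1.9]
finger_gap: 0.0512
```

In contact: height stopped changing and the force reversed. Release and rise. I'm lifting high because the candlesticks are next.

>>> play_rows([
  [0.2, 0, 0, 0, 0],
  [0.5, 0, 0, 0, 0],
  [0.5, 0, 0, 0, 0],
  [0.5, 0, 0, 0, 0],
  [0.5, 0, -0.01, 0, 0],
  [0.5, 0, -0.02, 0, 0],
  [0.5, 0, -0.025, 0, 0],
  [0.5, 0, -0.03, 0, 0],
  [0.5, 0, -0.03, 0, 0],
  [0.5, 0, -0.02, 0, 0],
])

```text
time: 23.65
eef_pos: [0.6242, -0.0713, 0.1491]
ee_rot: [[-0.096, -0.001, 0.995], [-0.995, -0.003, -0.096], [0.003, -1.0, -0.001]]
force: [-0.7, -0.5, -0.9]
finger_gap: 0.0685
```

```bash
python3 go.py .386,-.309,.13
python3 - <<'E'
from workcell import cams
from h import *
s=cams.snapshot('side');p=cloud(s)
print(fit(p,(.625,-.071),.026,.042,.066,.034),fit(p,(.637,.012),.026,.042,.066,.034))
print(fit(p,(.386,-.309),.012,.08,.104,.025))
E
```

```text
yaw -5.5 q [-16.8  29.1  27.4  94.8 -14.8  59.7   9.7] F [-0.7 -0.5 -0.9] gap 68.48604820446472
.386,-.309,.13 dx dy dz mm [ 259.3   20.1 -214.3]
(203, array([ 0.62569381, -0.07244257])) (108, array([0.63716705, 0.01165174]))
(166, array([ 0.38554062, -0.3093114 ]))
```

>>> play_rows([
  [0.2, 0.014, 0, -0.011, 0],
  [0.2, 0.028, 0, -0.024, 0],
  [0.2, 0.034, 0, -0.028, 0],
  [0.2, 0.034, 0, -0.028, 0],
  [0.2, 0.034, 0, -0.028, 0],
  [0.2, 0.034, 0, -0.028, 0],
  [0.2, 0.03, 0, -0.026, 0],
  [0.2, 0.025, 0, -0.02, 0],
  [0.2, 0.015, 0, -0.012, 0],
  [0.2, 0, 0, 0, 0],
])

```text
time: 24.7
eef_pos: [0.3781, -0.3108, 0.1522]
ee_rot: [[-0.101, 0.004, 0.995], [-0.995, -0.002, -0.101], [0.002, -1.0, 0.004]]
force: [0.7, 0.2, 0.7]
finger_gap: 0.055
```

```bash
python3 go.py .3855,-.309,.044
```

```text
yaw -5.8 q [  7.   16.1  32.8 114.3 -11.   52.3  39.7] F [0.7 0.2 0.7] gap 55.03328040339288
.3855,-.309,.044 dx dy dz mm [ -2.8 108.2   6.7]
```

>>> play_rows([
  [0.2, -0.001, 0, 0.003, 0],
  [0.2, -0.001, 0.006, 0.003, 0],
  [0.2, 0, 0.012, 0, 0],
  [0.2, 0, 0.014, 0, 0],
  [0.2, 0, 0.014, 0, 0],
  [0.2, 0, 0.014, 0, 0],
  [0.2, 0, 0.006, 0, 0],
  [0.2, 0, 0, 0, 0],
  [0.2, 0, 0, 0, 0],
  [0.2, 0, 0, 0, 0],
])

```text
time: 25.7
eef_pos: [0.388, -0.3026, 0.0782]
ee_rot: [[-0.09, 0.0, 0.996], [-0.996, 0.001, -0.09], [-0.001, -1.0, 0.0]]
force: [0.0, 1.1, 0.6]
finger_gap: 0.0551
```

```bash
python3 go.py .3855,-.309,.044
```

```text
yaw -5.2 q [  9.3  22.7  29.5 118.3 -16.3  42.9  43.8] F [0.  1.1 0.6] gap 55.0813590335919
.3855,-.309,.044 dx dy dz mm [ 6.6 34.2 -1.9]
```

>>> play_rows([
  [0.2, 0.003, 0, -0.002, 0],
  [0.2, 0.003, 0, 0, 0],
  [0.2, 0, 0.01, 0, 0],
  [0.2, 0, 0.01, 0, 0],
  [0.2, 0, 0.009, 0, 0],
  [0.2, 0, 0.003, 0, 0],
  [0.2, 0, 0, 0, 0],
  [0.2, 0, 0, 0, 0],
  [0.2, 0, 0, 0, 0],
  [0.2, 0, 0, 0, 0],
])

```text
time: 26.7
eef_pos: [0.3859, -0.3096, 0.0443]
ee_rot: [[-0.09, 0.002, 0.996], [-0.996, 0.0, -0.09], [-0.0, -1.0, 0.002]]
force: [0.6, -0.0, 0.6]
finger_gap: 0.0549
```

```bash
python3 go.py .3855,-.309,.044; python3 look.py s6 .3855 -.309 | tail -11
```

```text
yaw -5.2 q [ 12.   26.   27.4 119.6 -19.1  38.5  47. ] F [ 0.6 -0.   0.6] gap 54.9365207150047
.3855,-.309,.044 dx dy dz mm [-0.5  0.2 -0.4]
0.06 23 [ 0.38  -0.317] [ 0.389 -0.311]
0.07 81 [ 0.346 -0.327] [ 0.424 -0.307]
0.08 161 [ 0.342 -0.327] [ 0.428 -0.306]
0.09 189 [ 0.34  -0.328] [ 0.428 -0.306]
0.1 255 [ 0.339 -0.328] [ 0.43  -0.299]
0.11 134 [ 0.339 -0.328] [ 0.432 -0.305]
0.12 44 [ 0.338 -0.327] [ 0.431 -0.312]
0.13 6 [ 0.33  -0.339] [ 0.416 -0.292]
0.14 198 [ 0.317 -0.353] [ 0.449 -0.3  ]
0.15 476 [ 0.315 -0.354] [ 0.458 -0.288]
0.16 549 [ 0.326 -0.352] [ 0.445 -0.294]
```

View pics/s6.png

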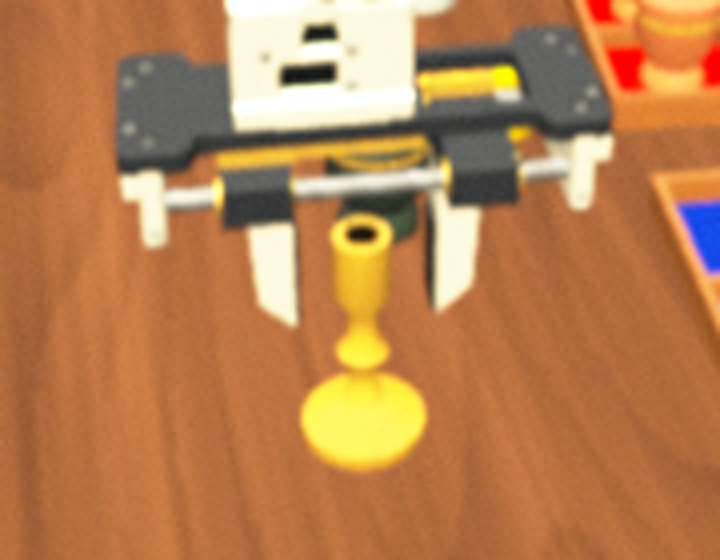

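The cup at crop (361,265) is centred between the fingers at the right height. Close and lift.

>>> play_rows([
  [-0.8, 0, 0, 0, 0],
  [-0.8, 0, 0, 0, 0],
  [-0.8, 0, 0, 0, 0],
  [-0.8, 0, 0, 0, 0],
  [-0.8, 0, 0, 0, 0],
  [-0.8, 0, 0, 0, 0],
  [-0.8, 0, 0, 0, 0],
  [-0.8, 0, 0, 0, 0],
  [-0.8, 0, -0.006, 0, 0],
  [-0.8, 0, -0.01, 0, 0],
])

```text
time: 27.75
eef_pos: [0.385, -0.3089, 0.0604]
ee_rot: [[-0.09, 0.0, 0.996], [-0.996, 0.001, -0.09], [-0.001, -1.0, -0.0]]
force: [0.5, 0.4, -1.6]
finger_gap: 0.0232
```

```bash
python3 go.py .6002,-.3163,.12
```

```text
yaw -5.2 q [ 11.1  24.5  28.5 118.9 -17.7  40.7  45.8] F [ 0.5  0.4 -1.6] gap 23.247839238901754
.6002,-.3163,.12 dx dy dz mm [-12.1 -59.6 215. ]
```

>>> play_rows([
  [-0.8, 0, -0.012, 0.0, 0],
  [-0.8, 0, -0.014, 0.006, 0],
  [-0.8, -0.001, -0.014, 0.014, 0],
  [-0.8, -0.002, -0.006, 0.022, 0],
  [-0.8, -0.002, 0, 0.028, 0],
  [-0.8, -0.002, 0, 0.03, 0],
  [-0.8, -0.002, 0, 0.03, 0],
  [-0.8, -0.002, 0, 0.028, 0],
  [-0.8, -0.001, 0, 0.02, 0],
  [-0.8, 0, 0, 0.012, 0],
])

```text
time: 28.75
eef_pos: [0.5811, -0.3151, 0.1212]
ee_rot: [[-0.093, 0.006, 0.996], [-0.996, -0.001, -0.093], [0.001, -1.0, 0.006]]
force: [-0.4, -0.0, -2.7]
finger_gap: 0.0232
```

```bash
python3 go.py .6002,-.3163,.05
```

```text
yaw -5.4 q [  5.4  33.9  29.1  92.  -18.6  58.7  34.7] F [-0.4 -0.  -2.7] gap 23.162898255175357
.6002,-.3163,.05 dx dy dz mm [-0.7 71.3 18.7]
```

>>> play_rows([
  [-0.8, 0, 0, 0.009, 0],
  [-0.8, 0, 0, 0.008, 0],
  [-0.8, 0, 0, 0.002, 0],
  [-0.8, 0, 0.01, 0, 0],
  [-0.8, 0, 0.013, 0, 0],
  [-0.8, 0, 0.013, 0, 0],
  [-0.8, 0, 0.012, 0, 0],
  [-0.8, 0, 0.006, 0, 0],
  [-0.8, 0, 0, 0, 0],
  [-0.8, 0, 0, 0, 0],
])

```text
time: 29.75
eef_pos: [0.5987, -0.3167, 0.063]
ee_rot: [[-0.095, 0.002, 0.996], [-0.996, -0.001, -0.095], [0.001, -1.0, 0.002]]
force: [-0.0, 0.4, -1.6]
finger_gap: 0.0237
```

```bash
python3 go.py .6002,-.3163,.05
```

```text
yaw -5.4 q [  6.4  38.8  27.3  92.1 -20.9  54.1  35.5] F [-0.   0.4 -1.6] gap 23.712093936827678
.6002,-.3163,.05 dx dy dz mm [-0.6 13.   1.5]
```

>>> play_rows([
  [-0.8, 0, 0.004, 0.001, 0],
  [-0.8, 0, 0.004, 0, 0],
  [-0.8, 0, 0.002, 0, 0],
  [-0.8, 0, 0.001, 0, 0],
  [-0.8, 0, 0.001, 0, 0],
  [-0.8, 0, 0, 0, 0],
  [-0.8, 0, 0, 0, 0],
  [-0.8, 0, 0, 0, 0],
  [-0.8, 0, 0, 0, 0],
  [-0.8, 0, 0, 0, 0],
])

```text
time: 30.75
eef_pos: [0.6011, -0.3174, 0.0519]
ee_rot: [[-0.094, 0.005, 0.996], [-0.996, -0.002, -0.094], [0.002, -1.0, 0.005]]
force: [-0.6, -0.5, -3.6]
finger_gap: 0.0235
```

>>> play_rows([
  [-0.8, 0, 0.001, 0, 0],
  [-0.8, 0, 0, 0, 0],
  [-0.8, 0, 0.001, 0, 0],
  [-0.8, 0, 0, 0, 0],
  [-0.8, 0, 0.001, 0, 0],
  [-0.8, 0, 0, 0, 0],
  [-0.8, 0, 0, 0, 0],
  [-0.8, 0, 0, 0, 0],
  [-0.8, 0, 0, 0, 0],
  [-0.8, 0, 0, 0, 0],
])

```text
time: 31.75
eef_pos: [0.6015, -0.3181, 0.0498]
ee_rot: [[-0.095, 0.006, 0.995], [-0.996, -0.003, -0.095], [0.002, -1.0, 0.007]]
force: [0.1, 0.3, -0.6]
finger_gap: 0.0232
```

>>> play_rows([
  [-0.8, 0, 0.001, 0, 0],
  [-0.8, 0, 0.001, 0, 0],
  [-0.8, 0, 0, 0, 0],
  [-0.8, 0, 0, 0, 0],
  [-0.8, 0, 0, 0, 0],
  [-0.8, 0, 0, 0, 0],
  [-0.8, 0, 0, 0, 0],
  [-0.8, 0, 0, 0, 0],
  [-0.8, 0, 0, 0, 0],
  [-0.8, 0, 0, 0, 0],
])

```text
time: 32.75
eef_pos: [0.6018, -0.3183, 0.0498]
ee_rot: [[-0.095, 0.007, 0.995], [-0.996, -0.003, -0.095], [0.002, -1.0, 0.008]]
force: [-0.1, -0.0, -0.3]
finger_gap: 0.0236
```

Seated: height is unchanged and no weight is carried. Release slowly and rise.

>>> play_rows([
  [-0.4, 0, 0, 0, 0],
  [-0.1, 0, 0, 0, 0],
  [0.2, 0, 0, 0, 0],
  [0.2, 0, 0, 0, 0],
  [0.2, 0, 0, 0, 0],
  [0.2, 0, -0.01, 0, 0],
  [0.2, 0, -0.02, 0, 0],
  [0.2, 0, -0.03, 0, 0],
  [0.2, 0, -0.03, 0, 0],
  [0.2, 0, -0.02, 0, 0],
])

```text
time: 33.75
eef_pos: [0.5994, -0.3172, 0.1629]
ee_rot: [[-0.095, 0.003, 0.995], [-0.995, -0.001, -0.095], [0.001, -1.0, 0.003]]
force: [1.0, 0.5, 0.5]
finger_gap: 0.055
```

```bash
python3 go.py .436,.178,.15
python3 - <<'E'
from workcell import cams
from h import *
p=cloud(cams.snapshot('side'))
print(fit(p,(.601,-.317),.012,.085,.108,.022),fit(p,(.436,.178),.012,.08,.104,.022))
E
```

```text
yaw -5.5 q [  4.9  33.4  30.1  86.4 -17.8  64.8  32.9] F [1.  0.5 0.5] gap 54.97814962581774
.436,.178,.15 dx dy dz mm [-477.5   11.9 -209.8]
(142, array([ 0.60150179, -0.31802045])) (74, array([0.43588725, 0.17740139]))
```

>>> play_rows([
  [0.2, -0.018, 0, -0.008, 0],
  [0.2, -0.036, 0, -0.016, 0],
  [0.2, -0.043, 0, -0.019, 0],
  [0.2, -0.043, 0, -0.019, 0],
  [0.2, -0.043, 0, -0.019, 0],
  [0.2, -0.043, 0, -0.019, 0],
  [0.2, -0.043, 0, -0.019, 0],
  [0.2, -0.043, 0, -0.019, 0],
  [0.2, -0.043, 0, -0.019, 0],
  [0.2, -0.043, 0, -0.019, 0],
])

```text
time: 34.8
eef_pos: [0.4632, 0.0992, 0.1696]
ee_rot: [[-0.109, 0.021, 0.994], [-0.994, -0.008, -0.108], [0.006, -1.0, 0.022]]
force: [1.6, 0.2, -0.0]
finger_gap: 0.0549
```

```bash
python3 go.py .436,.1775,.15
```

```text
yaw -6.2 q [-42.1  12.1  27.3 115.4  -5.9  52.9 -18. ] F [ 1.6  0.2 -0. ] gap 54.85877293184418
.436,.1775,.15 dx dy dz mm [-75.   18.4 -35.9]
```

>>> play_rows([
  [0.2, -0.024, 0.003, -0.012, 0],
  [0.2, -0.022, 0.006, -0.012, 0],
  [0.2, -0.016, 0.006, -0.008, 0],
  [0.2, -0.008, 0, -0.003, 0],
  [0.2, 0, 0, 0, 0],
  [0.2, 0, 0.01, 0, 0],
  [0.2, 0, 0.014, 0, 0],
  [0.2, 0, 0.01, 0, 0],
  [0.2, 0, 0, 0, 0],
  [0.2, 0, 0, 0, 0],
])

```text
time: 35.8
eef_pos: [0.4366, 0.1781, 0.1212]
ee_rot: [[-0.105, 0.027, 0.994], [-0.995, -0.003, -0.105], [0.0, -1.0, 0.027]]
force: [1.5, 0.1, 1.2]
finger_gap: 0.0549
```

```bash
python3 go.py .436,.1775,.045
```

```text
yaw -6.0 q [-48.7  15.5  23.7 119.2  -7.5  45.5 -26.7] F [1.5 0.1 1.2] gap 54.86562501244743
.436,.1775,.045 dx dy dz mm [ 0.6 76.2 -2.6]
```

>>> play_rows([
  [0.2, 0, 0.006, -0.001, 0],
  [0.2, 0, 0.012, -0.001, 0],
  [0.2, 0, 0.014, 0, 0],
  [0.2, 0, 0.014, 0, 0],
  [0.2, 0, 0.012, -0.001, 0],
  [0.2, 0, 0.007, -0.001, 0],
  [0.2, 0, 0.002, 0, 0],
  [0.2, 0, 0, 0, 0],
  [0.2, 0, 0, 0, 0],
  [0.2, 0, 0, 0, 0],
])

```text
time: 36.8
eef_pos: [0.4373, 0.1785, 0.0536]
ee_rot: [[-0.106, 0.032, 0.994], [-0.994, -0.0, -0.106], [-0.003, -0.999, 0.032]]
force: [-0.7, -0.6, 0.2]
finger_gap: 0.0548
```

```bash
python3 go.py .436,.1775,.045
```

```text
yaw -6.1 q [-46.   21.7  21.1 123.3 -11.9  35.3 -22.8] F [-0.7 -0.6  0.2] gap 54.802124221291805
.436,.1775,.045 dx dy dz mm [ 1.1  8.5 -1.5]
```

>>> play_rows([
  [0.2, 0.001, 0.004, -0.001, 0],
  [0.2, 0, 0.004, 0, 0],
  [0.2, 0, 0, 0, 0],
  [-0.8, 0, 0, 0, 0],
  [-0.8, 0, 0, 0, 0],
  [-0.8, 0, 0, 0, 0],
  [-0.8, 0, 0, 0, 0],
  [-0.8, 0, 0, 0, 0],
  [-0.8, 0, 0, 0, 0],
  [-0.8, 0, 0, 0, 0],
])

```text
time: 37.8
eef_pos: [0.4364, 0.178, 0.0459]
ee_rot: [[-0.106, 0.033, 0.994], [-0.994, 0.001, -0.106], [-0.005, -0.999, 0.032]]
force: [-0.6, -0.2, 1.6]
finger_gap: 0.0233
```

>>> play_rows([
  [-0.8, 0, -0.006, 0, 0],
  [-0.8, 0, -0.012, 0, 0],
  [-0.8, 0, -0.018, 0, 0],
  [-0.8, 0, -0.02, 0, 0],
  [-0.8, 0, -0.02, 0, 0],
  [-0.8, 0, -0.02, 0, 0],
  [-0.8, 0, -0.02, 0, 0],
  [-0.8, 0, -0.01, 0, 0],
  [-0.8, 0, 0, 0, 0],
  [-0.8, 0, 0, 0, 0],
])

```text
time: 38.8
eef_pos: [0.4312, 0.176, 0.177]
ee_rot: [[-0.108, 0.032, 0.994], [-0.994, -0.002, -0.108], [-0.002, -1.0, 0.032]]
force: [0.4, 0.2, -2.5]
finger_gap: 0.0235
```

```bash
python3 go.py .6088,-.2347,.05
```

```text
yaw -6.2 q [-51.1  10.2  25.1 116.2  -4.3  53.  -30. ] F [ 0.4  0.2 -2.5] gap 23.540992110270313
.6088,-.2347,.05 dx dy dz mm [389.4 133.2 216.7]
```

>>> play_rows([
  [-0.8, 0.012, 0, 0.006, 0],
  [-0.8, 0.024, 0, 0.013, 0],
  [-0.8, 0.032, 0, 0.018, 0],
  [-0.8, 0.034, 0, 0.019, 0],
  [-0.8, 0.034, 0, 0.019, 0],
  [-0.8, 0.034, 0, 0.019, 0],
  [-0.8, 0.034, 0, 0.019, 0],
  [-0.8, 0.034, 0, 0.019, 0],
  [-0.8, 0.034, 0, 0.019, 0],
  [-0.8, 0.034, 0, 0.019, 0],
])

```text
time: 39.8
eef_pos: [0.5665, -0.1514, 0.1692]
ee_rot: [[-0.093, 0.015, 0.996], [-0.996, -0.004, -0.093], [0.002, -1.0, 0.015]]
force: [-0.3, 0.0, -1.4]
finger_gap: 0.0233
```

```bash
python3 go.py .6088,-.2347,.05
```

```text
yaw -5.4 q [-13.4  24.1  32.5 100.7 -14.9  58.6  19.1] F [-0.3  0.  -1.4] gap 23.332502230474063
.6088,-.2347,.05 dx dy dz mm [ 78.7 120.1  48.1]
```

>>> play_rows([
  [-0.8, 0.022, 0, 0.012, 0],
  [-0.8, 0.02, 0, 0.012, 0],
  [-0.8, 0.016, 0, 0.011, 0],
  [-0.8, 0.01, 0, 0.006, 0],
  [-0.8, 0.002, 0.0, 0.002, 0],
  [-0.8, 0, 0.01, 0, 0],
  [-0.8, 0, 0.016, 0, 0],
  [-0.8, 0, 0.016, 0, 0],
  [-0.8, 0, 0.01, 0, 0],
  [-0.8, 0, 0, 0, 0],
])

```text
time: 40.8
eef_pos: [0.5992, -0.2298, 0.1039]
ee_rot: [[-0.098, 0.0, 0.995], [-0.995, -0.003, -0.098], [0.003, -1.0, 0.0]]
force: [-1.1, -0.0, -1.1]
finger_gap: 0.0231
```

```bash
python3 go.py .6088,-.2347,.05
```

```text
yaw -5.6 q [ -3.6  33.6  30.4  95.8 -19.6  55.9  28.1] F [-1.1 -0.  -1.1] gap 23.057920081810003
.6088,-.2347,.05 dx dy dz mm [ 3.8 54.  10. ]
```

>>> play_rows([
  [-0.8, 0.002, 0, 0.006, 0],
  [-0.8, 0.002, 0, 0.006, 0],
  [-0.8, 0, 0.006, 0, 0],
  [-0.8, 0, 0.01, 0, 0],
  [-0.8, 0, 0.01, 0, 0],
  [-0.8, 0, 0.01, 0, 0],
  [-0.8, 0, 0.004, 0, 0],
  [-0.8, 0, 0, 0, 0],
  [-0.8, 0, 0, 0, 0],
  [-0.8, 0, 0, 0, 0],
])

```text
time: 41.8
eef_pos: [0.6125, -0.2347, 0.0615]
ee_rot: [[-0.096, 0.001, 0.995], [-0.995, -0.003, -0.096], [0.002, -1.0, 0.002]]
force: [-0.1, -0.7, -1.2]
finger_gap: 0.0234
```

```bash
python3 go.py .6088,-.2347,.05; python3 look.py s7 .6 -.25 >/dev/null
```

```text
yaw -5.5 q [ -2.1  37.4  28.8  95.7 -21.6  52.4  29.5] F [-0.1 -0.7 -1.2] gap 23.437448479408566
.6088,-.2347,.05 dx dy dz mm [ 0.4 11.4 -3.7]
```

View pics/s7.png

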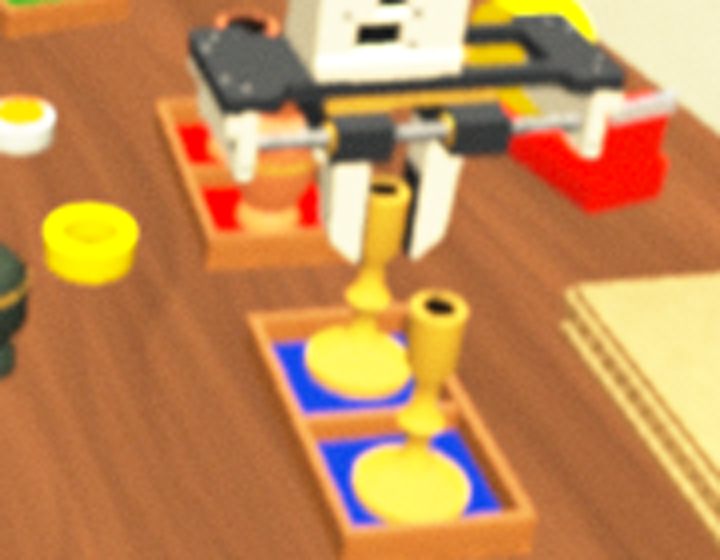

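The first candlestick stands at (415,480). The second hangs over the far bay with its foot at (358,358), inside the bay. Lowering gently.

>>> play_rows([
  [-0.8, 0, 0.004, -0.001, 0],
  [-0.8, 0, 0.003, 0, 0],
  [-0.8, 0, 0.001, 0, 0],
  [-0.8, 0, 0.001, 0, 0],
  [-0.8, 0, 0, 0, 0],
  [-0.8, 0, 0, 0, 0],
  [-0.8, 0, 0, 0, 0],
  [-0.8, 0, 0, 0, 0],
  [-0.8, 0, 0, 0, 0],
  [-0.8, 0, 0, 0, 0],
])

```text
time: 42.85
eef_pos: [0.6123, -0.2348, 0.0528]
ee_rot: [[-0.096, 0.003, 0.995], [-0.995, -0.003, -0.096], [0.003, -1.0, 0.004]]
force: [0.7, 0.2, -1.5]
finger_gap: 0.0235
```

>>> play_rows([
  [-0.8, 0, 0.001, 0, 0],
  [-0.8, 0, 0, 0, 0],
  [-0.8, 0, 0, 0, 0],
  [-0.8, 0, 0, 0, 0],
  [-0.8, 0, 0, 0, 0],
  [-0.8, 0, 0, 0, 0],
  [-0.8, 0, 0, 0, 0],
  [-0.8, 0, 0, 0, 0],
  [-0.8, 0, 0, 0, 0],
  [-0.8, 0, 0, 0, 0],
])

```text
time: 43.85
eef_pos: [0.6123, -0.2349, 0.0518]
ee_rot: [[-0.096, 0.004, 0.995], [-0.995, -0.003, -0.096], [0.003, -1.0, 0.004]]
force: [-0.5, 0.4, -1.8]
finger_gap: 0.0234
```

>>> play_rows([
  [-0.8, 0, 0.001, 0, 0],
  [-0.8, 0, 0, 0, 0],
  [-0.8, 0, 0, 0, 0],
  [-0.8, 0, 0.001, 0, 0],
  [-0.8, 0, 0, 0, 0],
  [-0.8, 0, 0, 0, 0],
  [-0.8, 0, 0, 0, 0],
  [-0.8, 0, 0, 0, 0],
  [-0.8, 0, 0, 0, 0],
  [-0.8, 0, 0, 0, 0],
])

```text
time: 44.85
eef_pos: [0.6127, -0.2358, 0.0511]
ee_rot: [[-0.097, 0.005, 0.995], [-0.995, -0.004, -0.097], [0.004, -1.0, 0.005]]
force: [-0.9, 0.2, 0.7]
finger_gap: 0.0235
```

>>> play_rows([
  [-0.8, 0, 0.001, 0, 0],
  [-0.8, 0, 0, 0, 0],
  [-0.4, 0, 0, 0, 0],
  [-0.2, 0, 0, 0, 0],
  [0.2, 0, 0, 0, 0],
  [0.2, 0, 0, 0, 0],
  [0.2, 0, 0, 0, 0],
  [0.2, 0, 0, 0, 0],
  [0.2, 0, -0.01, 0, 0],
  [0.2, 0, -0.02, 0, 0],
])

```text
time: 45.85
eef_pos: [0.6112, -0.2351, 0.0795]
ee_rot: [[-0.097, 0.001, 0.995], [-0.995, -0.003, -0.097], [0.003, -1.0, 0.002]]
force: [0.5, -0.3, 0.9]
finger_gap: 0.0551
```

>>> play_rows([
  [0.2, 0, -0.025, 0, 0],
  [0.2, 0, -0.025, 0, 0],
  [0.2, 0, -0.025, 0, 0],
  [0.2, 0, -0.01, 0, 0],
  [0.5, 0, 0, 0, 0],
  [0.5, -0.01, 0, -0.02, 0],
  [0.5, -0.015, 0, -0.03, 0],
  [0.5, -0.015, 0, -0.03, 0],
  [0.5, -0.015, 0, -0.03, 0],
  [0.6, -0.01, 0, -0.02, 0],
])

```text
time: 46.85
eef_pos: [0.4842, -0.1571, 0.1664]
ee_rot: [[-0.098, 0.001, 0.995], [-0.995, -0.006, -0.098], [0.006, -1.0, 0.002]]
force: [-0.2, 0.0, -0.1]
finger_gap: 0.0718
```

```bash
python3 go.py .425,-.163,.1
python3 - <<'E'
from workcell import cams
from h import *
p=cloud(cams.snapshot('side'))
print(fit(p,(.611,-.236),.012,.085,.108,.022),fit(p,(.6015,-.318),.012,.085,.108,.022),fit(p,(.4247,-.163),.028,.032,.056,.04))
E
```

```text
yaw -5.6 q [-15.   17.2  34.  110.8 -11.3  55.1  18.7] F [-0.2  0.  -0.1] gap 71.76835746299525
.425,-.163,.1 dx dy dz mm [ 11.3  66.3 -58.4]
(122, array([ 0.61143846, -0.23626342])) (146, array([ 0.60145678, -0.31796163])) (260, array([ 0.42450182, -0.16337353]))
```

>>> play_rows([
  [0.7, 0.004, 0, -0.016, 0],
  [0.7, 0.004, 0.005, -0.018, 0],
  [0.7, 0.003, 0.012, -0.016, 0],
  [0.7, 0, 0.014, -0.006, 0],
  [0.7, 0, 0.014, 0, 0],
  [0.7, 0, 0.008, 0, 0],
  [0.7, 0, 0, 0, 0],
  [0.7, 0, 0, 0, 0],
  [0.7, 0, 0, 0, 0],
  [0.7, 0, 0, 0, 0],
])

```text
time: 47.9
eef_pos: [0.4186, -0.1588, 0.1072]
ee_rot: [[-0.095, -0.008, 0.995], [-0.995, -0.003, -0.095], [0.004, -1.0, -0.008]]
force: [0.7, -1.0, -0.1]
finger_gap: 0.0779
```

```bash
python3 go.py .425,-.163,-.001
```

```text
yaw -5.5 q [-13.1  16.5  33.3 122.1 -12.3  45.   22.5] F [ 0.7 -1.  -0.1] gap 77.91048541195421
.425,-.163,-.001 dx dy dz mm [  3.1 108.2   7.6]
```

>>> play_rows([
  [0.7, 0.002, 0, 0.003, 0],
  [0.7, 0.001, 0.006, 0.002, 0],
  [0.7, 0, 0.012, 0, 0],
  [0.7, 0, 0.014, 0, 0],
  [0.7, 0, 0.014, 0, 0],
  [0.7, 0, 0.014, 0, 0],
  [0.7, 0, 0.006, 0, 0],
  [0.7, 0, 0, 0, 0],
  [0.7, 0, 0, 0, 0],
  [0.7, 0, 0, 0, 0],
])

```text
time: 48.9
eef_pos: [0.424, -0.1634, 0.0361]
ee_rot: [[-0.095, -0.007, 0.995], [-0.995, -0.004, -0.095], [0.004, -1.0, -0.007]]
force: [0.1, -0.4, -0.3]
finger_gap: 0.0779
```

```bash
python3 go.py .425,-.163,-.001
```

```text
yaw -5.5 q [ -8.   24.2  28.7 125.1 -19.4  35.3  29.2] F [ 0.1 -0.4 -0.3] gap 77.87160075056572
.425,-.163,-.001 dx dy dz mm [-0.6 37.   1.2]
```

>>> play_rows([
  [0.7, 0, 0.006, 0.001, 0],
  [0.7, 0, 0.01, 0, 0],
  [0.7, 0, 0.01, 0, 0],
  [0.7, 0, 0.006, 0, 0],
  [0.7, 0, 0.002, 0, 0],
  [0.7, 0, 0, 0, 0],
  [0.7, 0, 0, 0, 0],
  [0.7, 0, 0, 0, 0],
  [0.7, 0, 0, 0, 0],
  [0.7, 0, 0, 0, 0],
])

```text
time: 49.9
eef_pos: [0.426, -0.1638, 0.0001]
ee_rot: [[-0.095, -0.005, 0.995], [-0.995, -0.004, -0.095], [0.004, -1.0, -0.004]]
force: [-0.6, -0.3, -0.1]
finger_gap: 0.0782
```

```bash
python3 go.py .425,-.163,-.001; python3 look.py s8 .425 -.163 | head -14
```

```text
yaw -5.4 q [ -5.1  28.   25.3 126.2 -22.9  30.3  32.3] F [-0.6 -0.3 -0.1] gap 78.23297014990169
.425,-.163,-.001 dx dy dz mm [-0.7  1.1 -1.1]
0.01 59 [ 0.405 -0.184] [ 0.441 -0.161]
0.02 39 [ 0.385 -0.192] [ 0.47  -0.161]
0.03 161 [ 0.373 -0.193] [ 0.48  -0.159]
0.04 176 [ 0.37  -0.194] [ 0.48  -0.158]
0.05 243 [ 0.369 -0.194] [ 0.481 -0.146]
0.06 301 [ 0.368 -0.188] [ 0.481 -0.145]
0.07 116 [ 0.368 -0.183] [ 0.483 -0.161]
0.08 48 [ 0.369 -0.183] [ 0.482 -0.16 ]
0.09 31 [ 0.356 -0.207] [ 0.485 -0.15 ]
0.1 241 [ 0.356 -0.209] [ 0.485 -0.163]
0.11 356 [ 0.354 -0.208] [ 0.495 -0.141]
0.12 292 [ 0.358 -0.198] [ 0.493 -0.146]
0.13 630 [ 0.35  -0.199] [ 0.5   -0.127]
0.14 214 [ 0.375 -0.192] [ 0.441 -0.151]
```

View pics/s8.png

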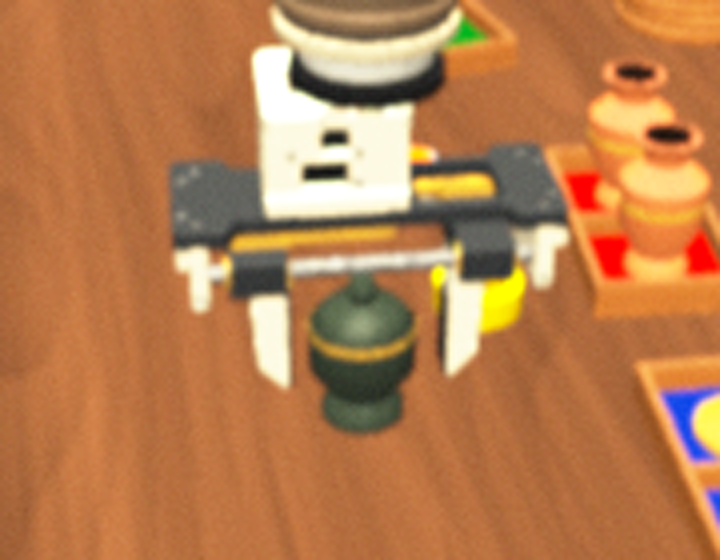

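The censer is centred between the fingers at crop (362,350), and both vases stand in the red tray. Close and lift.

>>> play_rows([
  [-0.1, 0, 0, -0.001, 0],
  [-0.1, 0, 0, 0, 0],
  [-0.1, 0, 0, 0, 0],
  [-0.1, 0, 0, 0, 0],
  [-0.1, 0, 0, 0, 0],
  [-0.1, 0, 0, 0, 0],
  [-0.1, 0, 0, 0, 0],
  [-0.1, 0, 0, 0, 0],
  [-0.1, 0, 0, 0, 0],
  [-0.1, 0, 0, 0, 0],
])

```text
time: 50.95
eef_pos: [0.425, -0.1636, 0.0003]
ee_rot: [[-0.095, -0.004, 0.995], [-0.995, -0.004, -0.095], [0.004, -1.0, -0.004]]
force: [-0.5, -0.2, -0.3]
finger_gap: 0.055
```

>>> play_rows([
  [-0.1, 0, -0.006, 0, 0],
  [-0.1, 0, -0.012, 0, 0],
  [-0.1, 0, -0.018, 0, 0],
  [-0.1, 0, -0.02, 0, 0],
  [-0.1, 0, -0.02, 0, 0],
  [-0.1, 0, -0.02, 0, 0],
  [-0.1, 0, -0.014, 0, 0],
  [-0.1, 0, -0.006, 0, 0],
  [-0.1, 0, 0, 0, 0],
  [-0.1, 0, 0, 0, 0],
])

```text
time: 51.95
eef_pos: [0.4234, -0.1632, 0.1254]
ee_rot: [[-0.096, -0.006, 0.995], [-0.995, -0.003, -0.096], [0.004, -1.0, -0.005]]
force: [-0.2, 0.7, -2.7]
finger_gap: 0.0553
```

```bash
python3 go.py .576,.278,.12
```

```text
yaw -5.5 q [-14.   15.4  34.6 120.4 -11.4  47.7  21.9] F [-0.2  0.7 -2.7] gap 55.29030977609915
.576,.278,.12 dx dy dz mm [-453.9    3.2  109.4]
```

>>> play_rows([
  [-0.1, -0.012, 0, 0, 0],
  [-0.1, -0.024, 0, 0.002, 0],
  [-0.1, -0.034, 0, 0.006, 0],
  [-0.1, -0.036, 0, 0.01, 0],
  [-0.1, -0.036, 0, 0.01, 0],
  [-0.1, -0.036, 0, 0.01, 0],
  [-0.1, -0.036, 0, 0.01, 0],
  [-0.1, -0.036, 0, 0.01, 0],
  [-0.1, -0.036, 0, 0.01, 0],
  [-0.1, -0.036, 0, 0.01, 0],
])

```text
time: 52.95
eef_pos: [0.53, 0.1536, 0.1145]
ee_rot: [[-0.11, -0.02, 0.994], [-0.994, -0.008, -0.11], [0.011, -1.0, -0.019]]
force: [0.9, -0.2, -2.6]
finger_gap: 0.0553
```

```bash
python3 go.py .576,.278,.12
```

```text
yaw -6.3 q [-42.   25.3  28.  106.9 -14.4  52.5 -13.5] F [ 0.9 -0.2 -2.6] gap 55.339461068969634
.576,.278,.12 dx dy dz mm [-128.7   -7.4   31.9]
```

>>> play_rows([
  [-0.1, -0.028, 0, 0.008, 0],
  [-0.1, -0.026, 0, 0.008, 0],
  [-0.1, -0.025, 0, 0.006, 0],
  [-0.1, -0.02, 0, 0.004, 0],
  [-0.1, -0.012, 0, 0.002, 0],
  [-0.1, -0.004, 0.006, 0, 0],
  [-0.1, 0, 0.012, 0, 0],
  [-0.1, 0, 0.012, 0, 0],
  [-0.1, 0, 0.006, 0, 0],
  [-0.1, 0, 0, 0, 0],
])

```text
time: 53.95
eef_pos: [0.5652, 0.2696, 0.0629]
ee_rot: [[-0.106, -0.033, 0.994], [-0.994, -0.016, -0.107], [0.02, -0.999, -0.032]]
force: [-0.3, 0.2, -2.0]
finger_gap: 0.0552
```

```bash
python3 go.py .576,.278,.005
```

```text
yaw -6.1 q [-46.8  35.6  25.3  97.6 -18.1  53.1 -20.2] F [-0.3  0.2 -2. ] gap 55.21482555932635
.576,.278,.005 dx dy dz mm [-10.7  57.4  11.6]
```

Tool tilt has crept up to about 2°. A quick backward stroke reduced it before, so I'll try that before setting down.

>>> play_rows([
  [-0.1, -0.006, 0, -0.02, 0],
  [-0.1, -0.005, 0, -0.035, 0],
  [-0.1, 0, 0, -0.035, 0],
  [-0.1, 0, 0, -0.02, 0],
  [-0.1, 0, 0, 0.01, 0],
  [-0.1, 0, 0, 0.012, 0],
  [-0.1, 0, 0, 0.012, 0],
  [-0.1, 0, 0, 0.012, 0],
  [-0.1, 0, 0, 0.012, 0],
  [-0.1, 0, 0, 0.012, 0],
])

```text
time: 54.95
eef_pos: [0.5321, 0.2784, 0.0652]
ee_rot: [[-0.115, -0.029, 0.993], [-0.993, -0.016, -0.116], [0.02, -0.999, -0.027]]
force: [0.4, -0.0, -2.9]
finger_gap: 0.0551
```

```bash
python3 go.py .576,.278,.005
```

```text
yaw -6.7 q [-50.   33.3  25.7 101.7 -17.8  51.1 -22.8] F [ 0.4 -0.  -2.9] gap 55.14751445594322
.576,.278,.005 dx dy dz mm [-5.9 58.9 45.3]
```

>>> play_rows([
  [-0.1, -0.002, 0, 0.01, 0],
  [-0.1, -0.002, 0, 0.012, 0],
  [-0.1, -0.002, 0, 0.01, 0],
  [-0.1, 0, 0, 0.006, 0],
  [-0.1, 0, 0.006, 0, 0],
  [-0.1, 0, 0.01, 0, 0],
  [-0.1, 0, 0.01, 0, 0],
  [-0.1, 0, 0.006, 0, 0],
  [-0.1, 0, 0, 0, 0],
  [-0.1, 0, 0, 0, 0],
])

```text
time: 55.95
eef_pos: [0.5731, 0.2776, 0.0267]
ee_rot: [[-0.117, -0.032, 0.993], [-0.993, -0.019, -0.118], [0.022, -0.999, -0.03]]
force: [0.2, -0.3, -2.1]
finger_gap: 0.0555
```

```bash
python3 go.py .576,.278,.005; python3 look.py s9 .57 .25 >/dev/null
```

```text
yaw -6.8 q [-46.3  39.   24.4  97.4 -19.6  50.1 -20.2] F [ 0.2 -0.3 -2.1] gap 55.51737065315118
.576,.278,.005 dx dy dz mm [-1.2 21.6  3.5]
```

View pics/s9.png

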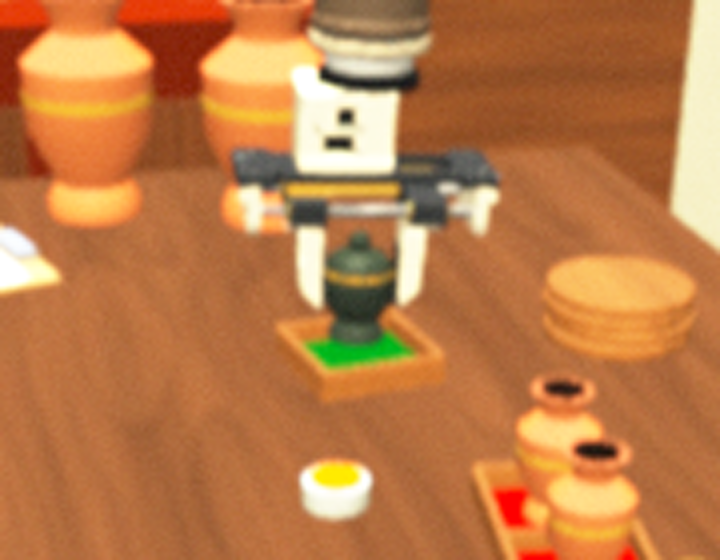

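The censer hangs over the green bay at crop (358,300). Lowering.

>>> play_rows([
  [-0.1, -0.001, 0.004, 0.003, 0],
  [-0.1, 0, 0.004, 0, 0],
  [-0.1, 0, 0.004, 0, 0],
  [-0.1, 0, 0.002, 0, 0],
  [-0.1, 0, 0.001, 0, 0],
  [-0.1, 0, 0, 0, 0],
  [-0.1, 0, 0, 0, 0],
  [-0.1, 0, 0, 0, 0],
  [-0.1, 0, 0, 0, 0],
  [-0.1, 0, 0, 0, 0],
])

```text
time: 57.0
eef_pos: [0.5768, 0.2786, 0.0116]
ee_rot: [[-0.117, -0.03, 0.993], [-0.993, -0.017, -0.118], [0.021, -0.999, -0.028]]
force: [-0.2, -0.3, -2.9]
finger_gap: 0.0551
```

>>> play_rows([
  [-0.1, 0, 0.001, 0, 0],
  [-0.1, 0, 0, 0, 0],
  [-0.1, 0, 0.001, 0, 0],
  [-0.1, 0, 0, 0, 0],
  [-0.1, 0, 0, 0, 0],
  [-0.1, 0, 0, 0, 0],
  [-0.1, 0, 0, 0, 0],
  [-0.1, 0, 0, 0, 0],
  [-0.1, 0, 0, 0, 0],
  [-0.1, 0, 0, 0, 0],
])

```text
time: 58.0
eef_pos: [0.5768, 0.2786, 0.0096]
ee_rot: [[-0.117, -0.03, 0.993], [-0.993, -0.017, -0.118], [0.021, -0.999, -0.028]]
force: [0.6, 0.1, -2.2]
finger_gap: 0.055
```

>>> play_rows([
  [-0.1, 0, 0.001, 0, 0],
  [-0.1, 0, 0, 0, 0],
  [-0.1, 0, 0.001, 0, 0],
  [-0.1, 0, 0, 0, 0],
  [-0.1, 0, 0, 0, 0],
  [-0.1, 0, 0, 0, 0],
  [-0.1, 0, 0, 0, 0],
  [-0.1, 0, 0, 0, 0],
  [-0.1, 0, 0, 0, 0],
  [-0.1, 0, 0, 0, 0],
])

```text
time: 59.0
eef_pos: [0.5767, 0.2786, 0.0074]
ee_rot: [[-0.117, -0.03, 0.993], [-0.993, -0.017, -0.118], [0.021, -0.999, -0.028]]
force: [-0.2, -0.5, -2.7]
finger_gap: 0.0553
```

>>> play_rows([
  [-0.1, 0, 0.001, 0, 0],
  [-0.1, 0, 0, 0, 0],
  [-0.1, 0, 0, 0, 0],
  [-0.1, 0, 0, 0, 0],
  [-0.1, 0, 0, 0, 0],
  [-0.1, 0, 0, 0, 0],
  [-0.1, 0, 0, 0, 0],
  [-0.1, 0, 0, 0, 0],
  [-0.1, 0, 0, 0, 0],
  [-0.1, 0, 0, 0, 0],
])

```text
time: 60.0
eef_pos: [0.5767, 0.2786, 0.0063]
ee_rot: [[-0.117, -0.03, 0.993], [-0.993, -0.017, -0.118], [0.021, -0.999, -0.028]]
force: [-0.3, 0.1, -2.4]
finger_gap: 0.0553
```

>>> play_rows([
  [-0.1, 0, 0.001, 0, 0],
  [-0.1, 0, 0, 0, 0],
  [-0.1, 0, 0, 0, 0],
  [-0.1, 0, 0, 0, 0],
  [-0.1, 0, 0, 0, 0],
  [-0.1, 0, 0, 0, 0],
  [-0.1, 0, 0, 0, 0],
  [-0.1, 0, 0, 0, 0],
  [-0.1, 0, 0, 0, 0],
  [-0.1, 0, 0, 0, 0],
])

```text
time: 61.0
eef_pos: [0.5769, 0.2786, 0.006]
ee_rot: [[-0.117, -0.03, 0.993], [-0.993, -0.017, -0.118], [0.02, -0.999, -0.028]]
force: [-0.7, 0.2, -1.5]
finger_gap: 0.0553
```

>>> play_rows([
  [-0.1, 0, 0.001, 0, 0],
  [-0.1, 0, 0, 0, 0],
  [-0.1, 0, 0, 0, 0],
  [-0.1, 0, 0, 0, 0],
  [-0.1, 0, 0, 0, 0],
  [-0.1, 0, 0, 0, 0],
  [-0.1, 0, 0, 0, 0],
  [-0.1, 0, 0, 0, 0],
  [-0.1, 0, 0, 0, 0],
  [-0.1, 0, 0, 0, 0],
])

```text
time: 62.0
eef_pos: [0.577, 0.2786, 0.006]
ee_rot: [[-0.117, -0.03, 0.993], [-0.993, -0.016, -0.118], [0.02, -0.999, -0.028]]
force: [-1.1, -0.1, -0.2]
finger_gap: 0.0548
```

>>> play_rows([
  [-0.1, 0, 0.001, 0, 0],
  [-0.1, 0, 0.001, 0, 0],
  [-0.1, 0, 0, 0, 0],
  [-0.1, 0, 0, 0, 0],
  [0.25, 0, 0, 0, 0],
  [0.4, 0, 0, 0, 0],
  [0.6, 0, 0, 0, 0],
  [0.6, 0, 0, 0, 0],
  [0.6, 0, 0, 0, 0],
  [0.6, 0, 0, 0, 0],
])

```text
time: 63.0
eef_pos: [0.5776, 0.2788, 0.0058]
ee_rot: [[-0.117, -0.029, 0.993], [-0.993, -0.015, -0.118], [0.018, -0.999, -0.027]]
force: [-0.0, 0.2, -0.1]
finger_gap: 0.0731
```

>>> play_rows([
  [0.6, 0, -0.008, 0, 0],
  [0.6, 0, -0.016, 0, 0],
  [0.6, 0, -0.02, 0, 0],
  [0.6, 0, -0.025, 0, 0],
  [0.6, 0, -0.025, 0, 0],
  [0.6, 0, -0.025, 0, 0],
  [0.6, 0, -0.025, 0, 0],
  [0.6, 0, -0.01, 0, 0],
  [0.6, 0, 0, 0, 0],
  [0.6, 0, 0, 0, 0],
])

```text
time: 64.0
eef_pos: [0.5833, 0.2806, 0.1751]
ee_rot: [[-0.119, -0.024, 0.993], [-0.993, -0.013, -0.119], [0.015, -1.0, -0.022]]
force: [-0.3, -0.2, -1.0]
finger_gap: 0.0733
```

Run:
```python
from workcell import cams,sensors
from h import *
print(sensors.get_obs()['eef_pos'])
s=cams.snapshot('side');p=cloud(s);t=cams.snapshot('top');pt=cloud(t)
for c,r,z in[((.577,.278),.028,.04),((.637,.012),.026,.045),((.626,-.072),.026,.045),((.6115,-.236),.012,.085),((.6015,-.318),.012,.085)]:
    for k,q in(('s',p),('t',pt)):
        m=q[np.hypot(q[...,0]-c[0],q[...,1]-c[1])<.015][:,2]; print(c,k,fit(q,c,r,z,z+.02,r+.008),'top',m[m<.125].max())
for n,c in [('tin',(.507,.07)),('tape',(.512,-.08))]:
    q=pt[(pt[...,2]>.01)&(pt[...,2]<.03)&(np.hypot(pt[...,0]-c[0],pt[...,1]-c[1])<.045)];print(n,(q.min(0)+q.max(0))/2)
cv2.imwrite('pics/s10.png',cv2.resize(s['image'][100:310,180:400,::-1],None,fx=2.8,fy=2.8,interpolation=cv2.INTER_CUBIC))
cv2.imwrite('pics/t10.png',cv2.resize(t['image'][90:260,90:420,::-1],None,fx=2.4,fy=2.4,interpolation=cv2.INTER_CUBIC))
```

```text
[0.58331452 0.28061189 0.17514852]
(0.577, 0.278) s (112, array([0.57718436, 0.2787934 ])) top 0.08859697826856483
(0.577, 0.278) t (59, array([0.57864908, 0.28009192])) top 0.09168906734007876
(0.637, 0.012) s (91, array([0.63744688, 0.01133543])) top 0.09710605382822501
(0.637, 0.012) t (48, array([0.63848545, 0.01256168])) top 0.1012906691163904
(0.626, -0.072) s (167, array([ 0.62551518, -0.0724046 ])) top 0.09617758624327061
(0.626, -0.072) t (47, array([ 0.62681049, -0.07127609])) top 0.10020484508040928
(0.6115, -0.236) s (106, array([ 0.61141503, -0.23652277])) top 0.11287313226010803
(0.6115, -0.236) t (33, array([ 0.61214586, -0.23561645])) top 0.11608984196964778
(0.6015, -0.318) s (126, array([ 0.60160888, -0.3181012 ])) top 0.112439684579909
(0.6015, -0.318) t (38, array([ 0.60228999, -0.31732071])) top 0.11555751018340443
tin [0.50685844 0.06983039 0.01760872]
tape [ 0.51162973 -0.08042384  0.01795873]
```

View pics/s10.png

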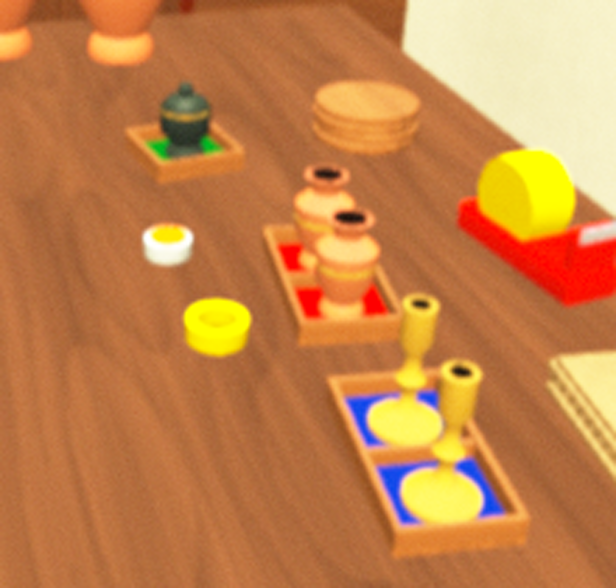

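View pics/t10.png

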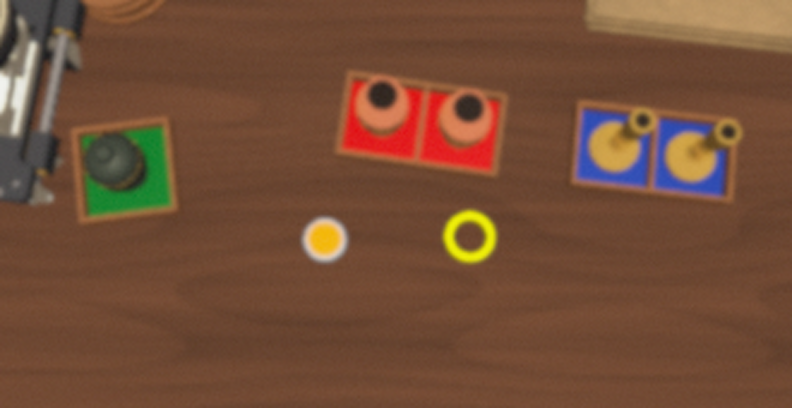

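The last two views show every piece upright in its bay: censer (115,160), vases (382,105) and (467,117), candlesticks (613,147) and (690,157) in the top crop. The tin and tape haven't moved, and the gripper is clear.

```bash
python3 -c "
from workcell import ticket; print(ticket.hand_in())"
```

```text
the job is handed in; nothing more can be done
None
```

The order is packed and handed in at about 64 s of the 115 s allowed. The vases went in first (one per red bay), then the candlesticks (one per blue bay), then the incense burner in the green tray.

**Last checks:**
- **Placing:** Both cameras show all five pieces standing upright inside their bays. The side camera puts their tops within about 2 mm of the height expected on the tray floor. The top camera reads 3–4 mm higher.
- **Left alone:** The tape roll and wax tin measure within 1 mm of where they started.
- **Forces:** The wrist force I read after each move never passed about 4 N, and the gripper ended clear of everything.

**What disagreed:**
- **Tool height:** The fingertips were about 28 mm above the reported tool position. I found this in the depth images and allowed for it in every grasp.
- **Tilt on set-down:** The tool tilt crept up to about 2° during fast carries, and my one attempt to reduce it barely helped. The incense burner and the second candlestick were set down about 2° off vertical, touching on one edge first. Both settled flat when released.

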